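# Load squashed cans into the lock drum

### The job

Stand the red and the blue squashed can on end in the two empty pockets of the grey drum, one in each, and press each down until its floor catch is felt to bottom out, so that no can stands proud. Then turn the aluminium lock ring by its orange lug, counter-clockwise seen from above, fully to the red mark, so that its claws cover the cans; leave the green can in its pocket and do not disturb the green glass bottle.

Things in the scene. Friction and masses are not known exactly. Their poses are not given: they have to be found in the camera images.
- can_red: A half-flattened slim drink can, red with bare aluminium ends and creases, a rounded block 100 mm long (body x axis), 58 mm wide (y), 36 mm thick (z), 40 g, either end alike. It starts lying flat on the work surface. Body origin: centre of the underside as it lies flat.
- can_blue: A half-flattened slim drink can, blue with bare aluminium ends and creases, a rounded block 100 mm long (body x axis), 58 mm wide (y), 36 mm thick (z), 40 g, either end alike. It starts lying flat on the work surface. Body origin: centre of the underside as it lies flat.
- can_green: A half-flattened slim drink can, green with bare aluminium ends and creases, a rounded block 100 mm long (body x axis), 58 mm wide (y), 36 mm thick (z), 40 g, either end alike. It already stands on end in pocket 0. Body origin: centre of the underside as it lies flat.
- can_red_center (a point): Centre of the red can.
- can_blue_center (a point): Centre of the blue can.
- can_green_center (a point): Centre of the green can.
- drum: Fixed grey drum, 110 mm high, 107 mm radius, on a black flange (155 mm radius, 10 mm high). Origin: centre of its underside, z up. Three upright pockets, centres 64 mm from its axis: pocket 0 on its +x axis, 1 and 2 at 120 and 240 degrees counter-clockwise. Marks on the flange show the lug's place: white = open (drum's -x side), red = locked.
- pocket0 (a point): Mouth centre of pocket 0, level with the rim, 110 mm above the surface. Upright bore 63 mm wide along the drum radius, 41 mm across: a can goes in on end, width along the radius. Filled by the green can; solid floor, 10 mm above the work surface.
- pocket1 (a point): Mouth centre of pocket 1, level with the rim, 110 mm above the surface. Upright bore 63 mm wide along the drum radius, 41 mm across: a can goes in on end, width along the radius. Empty. Its rubber floor is a stiff catch 18 to 30 mm (unknown) above its stop: it holds the can's weight, slides down under 5 to 6 N and stays. At the stop it is 100 mm below the rim, where a can is level with it.
- pocket2 (a point): Mouth centre of pocket 2, level with the rim, 110 mm above the surface. Upright bore 63 mm wide along the drum radius, 41 mm across: a can goes in on end, width along the radius. Empty. Its rubber floor is a stiff catch 18 to 30 mm (unknown) above its stop: it holds the can's weight, slides down under 5 to 6 N and stays. At the stop it is 100 mm below the rim, where a can is level with it.
- lock_ring (a joint): Angle of the aluminium ring round the drum (radius 114-127 mm, 88-108 mm high), rad. 0 = open, lug at white mark; grows counter-clockwise from above; 0.96 = red mark, stop 0.98. Three claws, 20 mm wide, 115-122 mm high, reach in to 62 mm from the axis: midway between pockets at 0, over the cans at 0.96; a proud can blocks them. About 2 N at the lug; stays where left.
- lug_top (a point): Top centre (148 mm high) of the ring's orange lug, an upright tab 140 mm from the drum axis, 12 mm thick along the turning direction, 27 mm long radially, 88 to 148 mm high. At joint value q it lies at angle pi + q in the drum's frame.
- green_bottle: Green glass bottle, 68 mm diameter, 220 mm high, standing; origin centre of its underside. Leave alone.
Things that resemble listed ones, but are neither listed nor needed, are in the scene too. What is shaped like the can_blue but yellow is not meant.

How it is judged:
By the outcome, as a careful person would: the job done as asked, in the order asked, and still so for the second after the job is handed in, with the robot touching nothing.
It also fails if it takes over 72 s, if anything falls off the work surface, if the arm or the gripper's body presses on something with over 40 N, if the wrist force passes 120 N, or if a joint passes its speed limit or range.

### The arm

A 7-joint arm with a two-finger parallel gripper is mounted at the origin on the work surface. World frame = base frame: x ahead of the robot, y to its left, z up, the work surface at z = 0. Lengths are in mm, angles in rad, forces in N, time in s.
With the tool pointing down it reaches from about 400 to 925 mm from the base axis. Payload 5.6 kg.
Tool frame: the origin (TCP) lies midway between the tips of the shut fingers; the grasp point (between the pads) lies 19 mm behind it (r.grasp_offset is the z of the grasp point in the tool frame, in mm); z points along the fingers, y is the line along which they close (so a half turn about z gives the same grasp; the last joint's range is limited). The gripper opens to 85 mm and grips with 20 to 120 N. Pads are 22 mm wide; open, the fingers measure 114 mm over their backs; the gripper's body (76 mm by 85 mm) begins 54 mm behind the grasp point. The pads swing forward as they close: fully open they stand 13 mm farther back than shut.
Start: joints at [1.147, 0.468, -0.012, 1.603, 0.006, 1.071, -0.056], TCP at [241.541, -603.462, 231.29] pointing down, gripper open.
Joint ranges: [-2.53, 2.53], [-0.31, 2.02], [-1.57, 1.55], [0.28, 2.44], [-1.29, 4.43], [0.15, 1.84], [-2.92, 2.92]. Speed limits (rad/s): [2.57, 2.57, 3.14, 3.14, 3.14, 3.14, 3.14].

### API

Orientations are given as a unit quaternion [w, x, y, z].
In Python, from bench import r gives the robot as it stands.
- The arm moves only by the shell command python3 -m inch 'ROWS' [FORCE]. ROWS is JSON, a list that holds one entry, the list of rows, each a list of 7 numbers: the shift along the tool's x, y, z in mm, then the turn, a rotation vector about the tool's x, y, z in degrees, then the opening, from 0 (shut) to 1 (fully open). In form: [[[dx, dy, dz, wx, wy, wz, hand], ...]]. A call has 1 to 10 rows; each row shifts and turns the commanded pose from where the row before left it, along the tool's axes as they then stand; what a row does not reach is not made up. A row lasts 1/12 s, in which the tool goes at most 41.7 mm and 7.16 degrees, less where a joint would pass 70% of its speed; a pose out of reach is approached as far as the arm can. A call is refused whole if a number of a shift passes 41.7 or a number of a turn 7.16, either way. A call with a gripper value outside its range is refused whole. The fingers move at their own pace and stop on an object; FORCE is the grip in N (left out, the last holds). Time passes only in rows, so rows that do not move let the fingers close. It gives the time, the measured TCP pose, the force, the opening and the grip force at its end, in the units of the state.
- r.read_state(): the state, without advancing time (a new reading comes with each control period).
- r.camera(name): name is "scene" or "top"; returns the picture (420x560x3 uint8, red, green, blue); there is no depth.
- r.camera_info(name): a dict with "fx", "fy", "cx", "cy" (pixels), "world_to_cam" (4x4, takes a point from world to camera coordinates). Camera axes: x right, y up, looking along -z (the intrinsics and any distortion apply to the point x, -y, -z); pixel columns grow to the right and rows downward; lengths in mm; the calibration is good to about 2 mm. A picture is of the moment at which its call begins. camera_info takes no time and is no camera call.
- r.hand_in(): hands the job in; it is judged then, once.
The state is a dict: "time": time; "qpos": joint angles; "dq": joint speeds; "tau": joint torques, N m; "tool_pos": TCP position; "tcp_rot": TCP orientation; "contact_force": force on the tool from outside, world axes, zero at the start; "moment": the same for the moment, N m; "gripper_width": finger opening in mm; "finger_force": force on a finger pad.
Only numpy, scipy, OpenCV 4.12 (cv2) and the standard library are available. Lean on these libraries where they do the work, as an engineer would, in place of code of your own. Each camera call takes 0.05 s, during which the arm holds its last target. There are 200 camera calls.

## Working session

There is one attempt and no reset: what is moved stays moved. The work goes in short steps, Python scripts to look and compute and a shell command to move; the robot and the scene stay as the last step left them, time stands still between calls to the robot, and variables do not carry over. Pictures are saved under pics/ and viewed, at most 10 in all, crops included, and the job is handed in when it is done.

```bash
ls; mkdir -p pics
python3 - <<'E'
from bench import r
import cv2,json
for n in("scene","top"):
    cv2.imwrite(f"pics/{n}0.png",r.camera(n)[:,:,::-1]); i=r.camera_info(n); print(n,{k:(v.tolist() if hasattr(v,'tolist') else v) for k,v in i.items()})
s=r.read_state(); print(s, r.grasp_offset)
E
```

```text
pics
scene {'fx': 386.74236269806664, 'fy': 386.74236269806664, 'cx': 275.6094838123657, 'cy': 207.9662127934096, 'world_to_cam': [[-0.7040779674409948, 0.7098913422243441, -0.01812451376110791, 367.6673761729647], [-0.5843550463890338, -0.5646900394468679, 0.5827987123434339, 263.54540994649807], [0.40348902776138446, 0.4209268838936449, 0.8124144034246061, -1139.4528107295152], [0.0, 0.0, 0.0, 1.0]]}
top {'fx': 399.8983505282526, 'fy': 399.8983505282526, 'cx': 283.90434415208796, 'cy': 207.84579486896808, 'world_to_cam': [[-0.014288927986179136, -0.9998829323283545, -0.005472492618287028, 36.37315332322771], [0.9961718656536374, -0.014707515598585241, 0.0861701982420204, -537.7836647769485], [-0.0862405972680936, -0.004220263424099753, 0.9962654007640104, -934.2041518981985], [0.0, 0.0, 0.0, 1.0]]}
{'time': 0.1, 'qpos': array([ 1.14700998,  0.46833357, -0.01161112,  1.60354372,  0.0059703 ,
        1.07142178, -0.0563025 ]), 'dq': array([ 0.00104085, -0.00170969,  0.00027501, -0.00137351, -0.00158786,
       -0.00091844, -0.00088435]), 'tau': array([ 1.11385933e-03, -5.33516800e+01,  2.16305105e-02, -2.51966250e+01,
        1.15692860e-02,  4.27683903e-03,  8.71195255e-06]), 'tool_pos': array([ 241.33052327, -602.98064536,  230.3996948 ]), 'tcp_rot': array([-8.11148243e-04,  9.81936537e-01,  1.89208718e-01, -2.01794752e-04]), 'contact_force': array([ 0.01757789,  0.04027251, -0.1888987 ]), 'moment': array([-0.01626492, -0.01556072,  0.02634055]), 'finger_force': 0.0, 'gripper_width': 85.0532960613503} -18.700000000000003
```

View pics/top0.png

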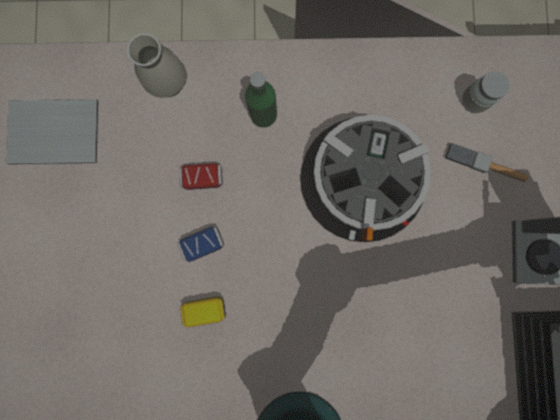

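View pics/scene0.png

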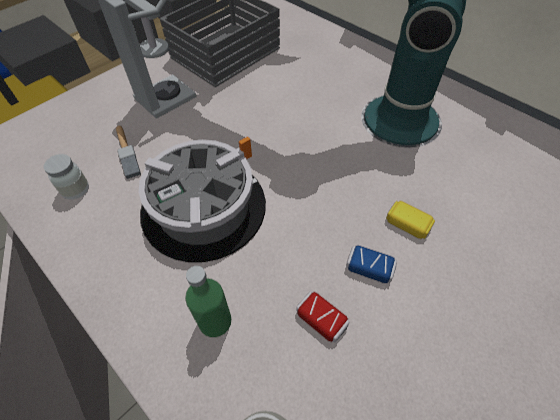

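The top view shows the red can at (202,176), blue at (202,243), yellow decoy at (203,312), and the bottle at (261,100). The drum is at about (371,172) with pocket 0 filled (380,143), empty pockets at (344,180) and (395,190), and the lug at (369,234). The scene view agrees.

```bash
cat > h.py <<'E'
import numpy as np, cv2
from bench import r
from scipy.spatial.transform import Rotation as R
def proj(n,P):
    i=r.camera_info(n); M=np.array(i["world_to_cam"]); P=np.atleast_2d(P)
    c=P@M[:3,:3].T+M[:3,3]; return np.c_[i["cx"]+i["fx"]*c[:,0]/-c[:,2], i["cy"]-i["fy"]*c[:,1]/-c[:,2]]
def unproj(n,uv,z):
    i=r.camera_info(n); M=np.array(i["world_to_cam"]); A=M[:3,:3]; o=-A.T@M[:3,3]
    uv=np.atleast_2d(uv); d=np.c_[(uv[:,0]-i["cx"])/i["fx"],-(uv[:,1]-i["cy"])/i["fy"],-np.ones(len(uv))]@A
    return o+d*((z-o[2])/d[:,2])[:,None]
def masks(im):
    a=im.astype(int); R_,G,B=a[...,0],a[...,1],a[...,2]
    return dict(red=(R_>90)&(G<60)&(B<70),blue=(B>80)&(R_<70)&(B>G+30),orange=(R_>150)&(G>60)&(G<130)&(B<60))
def pose():
    s=r.read_state(); q=s["tcp_rot"]; return s["tool_pos"],R.from_quat([q[1],q[2],q[3],q[0]]),s
E
python3 - <<'E'
from h import *
im=cv2.imread("pics/top0.png")
m=masks(im[:,:,::-1])
for k in m:
    n,l,st,ce=cv2.connectedComponentsWithStats(m[k].astype(np.uint8))
    for j in range(1,n):
        if st[j,4]>25: print(k,st[j],ce[j],cv2.minAreaRect(np.argwhere(l==j)[:,::-1].astype(np.float32)))
c=cv2.resize(im[105:250,295:440],None,fx=4.1,fy=4.1,interpolation=cv2.INTER_CUBIC); c=cv2.convertScaleAbs(c,alpha=1.6,beta=10)
a=cv2.resize(im[155:265,170:235],None,fx=3,fy=3,interpolation=cv2.INTER_CUBIC)
o=np.zeros((595,800,3),np.uint8);o[:,:595]=c[:595,:595];o[:330,600:795]=a;cv2.imwrite("pics/c1.png",o)
E
```

```text
red [182 164  37  24 575] [200.23652174 175.80521739] ((199.71725463867188, 175.60690307617188), (21.591825485229492, 35.5434684753418), 85.2363510131836)Traceback (most recent call last):
  File "<stdin>", line 10, in <module>
ValueError: could not broadcast input array from shape (594,594,3) into shape (595,595,3)
```

```bash
python3 - <<'E'
s=open('h.py').read()
i=s.index("    a=im.astype"); j=s.index("def pose")
s=s[:i]+'''    H=cv2.cvtColor(im,cv2.COLOR_RGB2HSV).astype(int); h,S,V=H[...,0],H[...,1],H[...,2]; ok=(S>130)&(V>70)
    return dict(red=ok&((h<5)|(h>172)),blue=ok&(h>105)&(h<125),orange=ok&(h>=6)&(h<18)&(V>120))
'''+s[j:]
open('h.py','w').write(s)
E
python3 - <<'E'
from h import *
im=cv2.imread("pics/top0.png")
m=masks(np.ascontiguousarray(im[:,:,::-1]))
for k in m:
    n,l,st,ce=cv2.connectedComponentsWithStats(m[k].astype(np.uint8))
    for j in range(1,n):
        if st[j,4]>8: print(k,st[j],ce[j],cv2.minAreaRect(np.argwhere(l==j)[:,::-1].astype(np.float32)))
c=cv2.resize(im[105:250,295:440],(595,595),interpolation=cv2.INTER_CUBIC); c=cv2.convertScaleAbs(c,alpha=1.6,beta=10)
a=cv2.resize(im[155:265,170:235],None,fx=3,fy=3,interpolation=cv2.INTER_CUBIC)
o=np.zeros((595,800,3),np.uint8);o[:,:595]=c;o[:330,600:795]=a;cv2.imwrite("pics/c1.png",o)
E
```

```text
red [183 164  35  24 579] [200.50259067 176.10189983] ((200.0, 175.5), (23.0, 34.0), 90.0)
red [403 221   6   5  20] [405.15 222.8 ] ((405.0000305175781, 222.5), (3.535533905029297, 4.949747085571289), 45.0)
orange [367 228   6  12  51] [369.54901961 233.43137255] ((369.54949951171875, 233.5049591064453), (4.179156303405762, 11.24392032623291), 5.710593223571777)
```

View pics/c1.png

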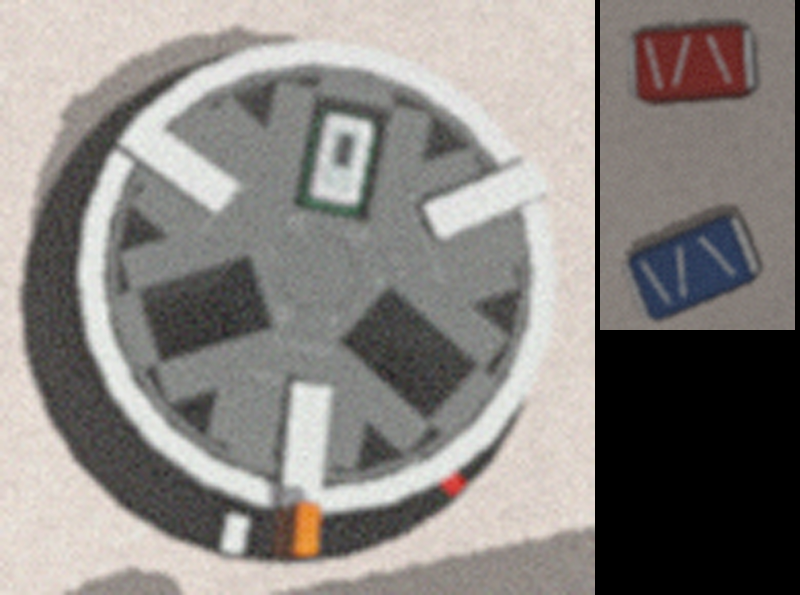

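The crop shows the pocket and lug outlines clearly: pocket 1 on the left, pocket 2 on the right, the red mark at lower right. I'll fit the drum pose and can poses next.

```bash
cat > fit.py <<'E'
from h import *
from scipy.optimize import least_squares
S=595/145
def px(u,off=(295,105),s=S,o=(0,0)): return (np.array(u,float)-np.array(o)+.5)/s-.5+off
p1=[(143,293),(248,256),(271,325),(165,362)];p2=[(392,290),(474,356),(426,415),(344,344)];p0=[(316,97),(385,105),(368,220),(297,208)]
def pocket(x,k):
    a=x[2]+k*2*np.pi/3; return np.r_[x[0]+64*np.cos(a),x[1]+64*np.sin(a),110]
def res(x):
    e=[]
    for k,p in((1,p1),(2,p2)): e.append(proj("top",pocket(x,k))[0]-px(np.mean(p,0)))
    a=x[2]+np.pi+x[3]; e.append(proj("top",[x[0]+140*np.cos(a),x[1]+140*np.sin(a),148])[0]-px((308,529)))
    # ring outer circle edge points, z=108
    for u in [(78,270),(300,40),(552,270)]:
        w=unproj("top",px(u),108)[0,:2]; e.append(np.r_[(np.hypot(*(w-x[:2]))-127)*.42,0]*.5)
    # marks
    a=x[2]+np.pi; 
    w=unproj("top",px((235,533)),10)[0,:2]-x[:2]; e.append(np.r_[np.sin(np.arctan2(w[1],w[0])-a)*145*.42,0])
    w=unproj("top",px((453,484)),10)[0,:2]-x[:2]; e.append(np.r_[np.sin(np.arctan2(w[1],w[0])-a-.96)*145*.42,0])
    return np.concatenate(e)
w=unproj("top",(371,172),110)[0]
f=least_squares(res,[w[0],w[1],-.1,0]); print("drum",f.x.round(3)); print(f.fun.round(2))
for k in range(3): print("pocket",k,pocket(f.x,k).round(1), proj("scene",pocket(f.x,k)).round(1))
a=f.x[2]+np.pi+f.x[3]; print("lug",(f.x[:2]+140*np.array([np.cos(a),np.sin(a)])).round(1))
off=(170,155);o=(600,0)
for n,c in (("red",[(634,28),(751,23),(758,90),(640,103)]),("blue",[(628,257),(738,209),(760,275),(655,320)])):
    w=unproj("top",np.array([px(u,off,3,o) for u in c]),20); d=(w[1]+w[2]-w[0]-w[3])/2
    print(n,w.mean(0).round(1),"ang deg",np.degrees(np.arctan2(d[1],d[0])).round(1),"len",np.linalg.norm(d).round(1),proj("scene",w.mean(0)).round(1))
print("bottle",unproj("top",(263,113),0).round(0))
E
python3 fit.py
```

```text
drum [ 6.09409e+02 -1.66673e+02 -2.32000e-01  1.02000e-01]
[-0.47 -0.42  0.03  0.13 -0.05  0.45  0.29  0.    0.12  0.   -0.4   0.
  0.07  0.   -0.37  0.  ]
pocket 0 [ 671.7 -181.4  110. ] [[168.9 191. ]]
pocket 1 [ 591.  -105.4  110. ] [[219.  189.1]]
pocket 2 [ 565.5 -213.2  110. ] [[197.6 158.1]]
lug [ 470.6 -148.4]
red [621.4 226.9  20. ] ang deg -86.5 len 95.1 [[320.8 315.5]]
blue [457.1 226.6  20. ] ang deg -67.4 len 92.6 [[370.2 262.9]]
bottle [[780.  78.   0.]]
```

```bash
cat >> h.py <<'E'
def log():
    p,Rm,s=pose(); open("log.txt","a").write(" ".join(f"{v:.5f}" for v in np.r_[s["qpos"],p,Rm.as_quat()])+"\n"); return p,Rm,s
def rot(yaw,tilt=0):
    """tool z down, tool y at azimuth yaw(deg); tilt about tool y: +tilt moves tool z toward tool x"""
    y=np.radians(yaw); Y=np.array([np.cos(y),np.sin(y),0]); Z=np.array([0,0,-1.]); X=np.cross(Y,Z)
    return R.from_matrix(np.c_[X,Y,Z])*R.from_rotvec([0,np.radians(tilt),0])
def plan(pos,Rt,n=None,hand=1):
    p,Rm,s=log(); t=Rm.inv().apply(np.array(pos)-p); w=(Rm.inv()*Rt).as_rotvec()
    if n is None: n=int(max(np.ceil(np.linalg.norm(t)/38),np.ceil(np.degrees(np.linalg.norm(w))/7),1))
    Rr=R.from_rotvec(w/n); A=sum(np.linalg.matrix_power(Rr.as_matrix(),k) for k in range(n)); d=np.linalg.solve(A,t)
    print("t",round(s["time"],2),"at",p.round(1),"F",s["contact_force"].round(1),"w",round(s["gripper_width"],1),"| rows n=",n,[*d.round(1),*np.degrees(w/n).round(2)],"total shift",t.round(1),"turn",np.degrees(w).round(1))
    q=p.copy();Rc=Rm;zs=[]
    for k in range(n): q=q+Rc.apply(d);Rc=Rc*Rr;zs.append(q.round(0).tolist())
    print("path",zs[::max(1,n//3)])
E
python3 -c "
from h import *
p,Rm,s=pose();print(Rm.as_matrix().round(3))
plan([621,240,240],rot(3.5),30); plan([621,240,240],rot(183.5),30)"
```

```text
[[ 0.928  0.372 -0.001]
 [ 0.372 -0.928  0.002]
 [-0.    -0.002 -1.   ]]
t 0.1 at [ 241.3 -603.   230.4] F [ 0.   0.  -0.2] w 85.1 | rows n= 30 [np.float64(32.5), np.float64(-5.3), np.float64(-0.3), np.float64(-0.0), np.float64(-0.0), np.float64(-2.39)] total shift [ 665.7 -641.6   -8.6] turn [ -0.1  -0.1 -71.7]
path [[270.0, -586.0, 231.0], [504.0, -358.0, 234.0], [625.0, -55.0, 237.0]]
t 0.1 at [ 241.3 -603.   230.4] F [ 0.   0.  -0.2] w 85.1 | rows n= 30 [np.float64(-3.9), np.float64(-35.7), np.float64(-0.3), np.float64(-0.0), np.float64(0.0), np.float64(3.61)] total shift [ 665.7 -641.6   -8.6] turn [-1.000e-01  1.000e-01  1.083e+02]
path [[224.0, -571.0, 231.0], [174.0, -222.0, 234.0], [339.0, 91.0, 237.0]]
```

```bash
python3 -m inch '[[[12,-31,-10,0,0,0,1],[12,-31,-10,0,0,0,1],[12,-31,-10,0,0,0,1],[12,-31,-10,0,0,0,1],[12,-31,-10,0,0,0,1],[12,-31,-10,0,0,0,1]]]'; python3 -c "
from h import *
plan([621,240,270],rot(3.5),20)"
```

```text
time: 0.6
tool_pos: [238.9, -402.1, 291.2]
tcp_rot: [-0.0, 0.982, 0.189, -0.0]
contact_force: [0.8, 0.7, -0.2]
gripper_width: 85.6
finger_force: 0.0
t 0.6 at [ 238.9 -402.1  291.2] F [ 0.8  0.7 -0.2] w 85.6 | rows n= 20 [np.float64(39.8), np.float64(-2.4), np.float64(1.1), np.float64(-0.0), np.float64(-0.0), np.float64(-3.58)] total shift [ 593.3 -454.2   21.4] turn [ -0.1  -0.  -71.7]
path [[275.0, -385.0, 290.0], [463.0, -239.0, 284.0], [585.0, -35.0, 277.0], [623.0, 200.0, 271.0]]
```

```bash
python3 -m inch '[[[39,-2.4,0,0,0,-3.6,1],[39,-2.4,0,0,0,-3.6,1],[39,-2.4,0,0,0,-3.6,1],[39,-2.4,0,0,0,-3.6,1],[39,-2.4,0,0,0,-3.6,1],[39,-2.4,0,0,0,-3.6,1],[39,-2.4,0,0,0,-3.6,1],[39,-2.4,0,0,0,-3.6,1],[39,-2.4,0,0,0,-3.6,1],[39,-2.4,0,0,0,-3.6,1]]]' >/dev/null; python3 -c "
from h import *
log()"; python3 -m inch '[[[39,-2.4,1,0,0,-3.6,1],[39,-2.4,1,0,0,-3.6,1],[39,-2.4,1,0,0,-3.6,1],[39,-2.4,1,0,0,-3.6,1],[39,-2.4,1,0,0,-3.6,1],[39,-2.4,1,0,0,-3.6,1],[39,-2.4,1,0,0,-3.6,1],[39,-2.4,1,0,0,-3.6,1],[39,-2.4,1,0,0,-3.6,1],[30,-2.4,1,0,0,-3.6,1]]]'; python3 -c "
from h import *
plan([621,240,200],rot(3.5),2);plan([621,240,200],rot(3.5,45),7);plan([621,240,200],rot(3.5,-45),7)
print(np.loadtxt('log.txt').round(3))"
```

```text
time: 2.27
tool_pos: [609.3, 220.8, 280.6]
tcp_rot: [-0.001, 0.681, 0.732, 0.0]
contact_force: [0.0, 0.3, -0.5]
gripper_width: 85.5
finger_force: 0.0
t 2.27 at [609.3 220.8 280.6] F [ 0.   0.3 -0.5] w 85.5 | rows n= 2 [np.float64(9.2), np.float64(6.5), np.float64(40.3), np.float64(-0.03), np.float64(-0.04), np.float64(0.31)] total shift [18.2 13.1 80.6] turn [-0.1 -0.1  0.6]
path [[615.0, 230.0, 240.0], [621.0, 240.0, 200.0]]
t 2.27 at [609.3 220.8 280.6] F [ 0.   0.3 -0.5] w 85.5 | rows n= 7 [np.float64(-1.4), np.float64(1.8), np.float64(12.0), np.float64(-0.04), np.float64(6.42), np.float64(0.08)] total shift [18.2 13.1 80.6] turn [-0.3 44.9  0.6]
path [[611.0, 220.0, 269.0], [615.0, 221.0, 244.0], [618.0, 228.0, 221.0], [621.0, 240.0, 200.0]]
t 2.27 at [609.3 220.8 280.6] F [ 0.   0.3 -0.5] w 85.5 | rows n= 7 [np.float64(6.4), np.float64(1.9), np.float64(10.3), np.float64(0.03), np.float64(-6.44), np.float64(0.09)] total shift [18.2 13.1 80.6] turn [  0.2 -45.1   0.6]
path [[611.0, 227.0, 270.0], [614.0, 237.0, 248.0], [617.0, 241.0, 224.0], [621.0, 240.0, 200.0]]
[[ 1.14700e+00  
[... 607 characters left out ...]
.21000e-01
   1.12800e+00 -4.55000e-01  5.27891e+02 -1.47712e+02  2.90933e+02
   8.75000e-01  4.85000e-01 -0.00000e+00 -0.00000e+00]
 [ 3.50000e-02  5.06000e-01 -6.20000e-01  1.52300e+00  3.04000e-01
   1.21100e+00 -5.61000e-01  6.09335e+02  2.20756e+02  2.80632e+02
   6.81000e-01  7.32000e-01  0.00000e+00 -1.00000e-03]
 [ 3.50000e-02  5.06000e-01 -6.20000e-01  1.52300e+00  3.04000e-01
   1.21100e+00 -5.61000e-01  6.09335e+02  2.20756e+02  2.80632e+02
   6.81000e-01  7.32000e-01  0.00000e+00 -1.00000e-03]
 [ 3.50000e-02  5.06000e-01 -6.20000e-01  1.52300e+00  3.04000e-01
   1.21100e+00 -5.61000e-01  6.09335e+02  2.20756e+02  2.80632e+02
   6.81000e-01  7.32000e-01  0.00000e+00 -1.00000e-03]]
```

```bash
cat > kin.py <<'E'
from h import *
from scipy.optimize import least_squares
import itertools
def E(ax,a): return R.from_euler(ax,a)
SG=None
def fk(q,L,sg):
    p=np.array([0,0,L[0]]);T=E('z',sg[0]*q[0])*E('y',q[1])*E('z',sg[1]*q[2])
    p=p+T.apply([L[1],0,L[2]]);T=T*E('y',-q[3])
    p=p+T.apply([L[3],0,-L[4]]) ;T=T*E('z',sg[2]*q[4])*E('y',q[5])
    p=p+T.apply([L[5],0,-L[6]]);T=T*E('z',sg[3]*q[6])*R.from_matrix([[0,-1,0],[-1,0,0],[0,0,-1]]) 
    return p,T
def load():
    D=np.unique(np.loadtxt("log.txt"),axis=0); return D
def fit():
    D=load();best=None
    for sg in itertools.product((1,-1),repeat=4):
        def res(L):
            e=[]
            for d in D:
                p,T=fk(d[:7],L[:7],sg); T=T*E('z',L[7]); e+=[(p-d[7:10])/10,(T.inv()*R.from_quat(d[10:])).as_rotvec()*30]
            return np.r_[np.concatenate(e),(L[:7]-L0)*1e-3]
        L0=np.array([267,52.5,293,77.5,342.5,76,300.])
        for y in (0,3.14,1.57,-1.57):
            f=least_squares(res,np.r_[L0,y])
            if best is None or f.cost<best[0]: best=(f.cost,sg,f.x,f.fun)
    return best
if __name__=="__main__":
    b=fit();print(b[0],b[1],b[2].round(3));print(b[3].round(2));np.savez("kin.npz",L=b[2],sg=b[1])
E
python3 kin.py
```

```text
356.45046403713496 (-1, -1, 1, 1) [-1.23667e+02  8.32503e+02  5.74991e+02  6.63900e+01 -3.76250e+02
 -4.54160e+01 -3.63000e-01  3.13600e+00]
[ 1.080e+00 -4.100e-01 -4.500e-01 -2.480e+00  1.190e+00  9.700e-01
 -6.500e-01  1.690e+00  3.400e-01  1.069e+01 -4.520e+00 -1.110e+00
  2.970e+00  1.390e+00  1.500e-01  2.256e+01 -5.260e+00 -2.000e-02
  2.770e+00  1.790e+00 -4.000e-02  1.960e+00 -1.000e-01  1.600e-01
 -3.900e-01  7.800e-01  2.800e-01 -1.000e-02 -7.200e-01 -1.200e-01
 -3.000e-01]
```

```bash
python3 - <<'E'
s=open('kin.py').read()
i=s.index("    p=np.array([0,0,L[0]])");j=s.index("    return p,T")
s=s[:i]+'''    p=np.array([0,0,L[0]]);T=E('z',sg[0]*q[0])*E('y',q[1])*E('z',sg[1]*q[2])
    p=p+T.apply([L[1],0,L[2]]);T=T*E('y',q[3])*E('z',sg[2]*q[4])
    p=p+T.apply([L[3],0,L[4]]) ;T=T*E('y',q[5])*E('z',sg[3]*q[6])
    p=p+T.apply([0,0,L[6]])
'''+s[j:]
s=s.replace("[267,52.5,293,77.5,342.5,76,300.]","[340,0,400,0,400,0,300.]")
open('kin.py','w').write(s)
E
python3 kin.py
```

```text
15.497294707202268 (-1, -1, -1, -1) [ 191.844   -6.083  586.534 -136.737  382.607   -0.     424.557    1.571]
[-0.27  0.68 -0.47 -0.    0.   -0.    0.28  2.27  0.2   0.    0.   -0.
  1.91  2.98  0.35  0.   -0.    0.    3.48  0.37 -0.08  0.    0.   -0.
 -0.15 -0.01  0.19 -0.14 -0.02 -0.    0.12]
```

```bash
cat > kin.py <<'E'
from h import *
from scipy.optimize import least_squares
E=R.from_euler
def fk(q,L):
    q=-np.array(q)*[1,-1,1,-1,1,-1,1]; L=np.asarray(L)
    T=E('z',q[0]);p=np.array([0,0,L[0]])+T.apply([0,L[14],0]);T=T*E('y',q[1]);p=p+T.apply(L[11:14]);T=T*E('z',q[2])
    p=p+T.apply(L[1:4]);T=T*E('y',q[3])*E('z',q[4])
    p=p+T.apply(L[4:7]);T=T*E('y',q[5]);p=p+T.apply(L[7:10]); T=T*E('z',q[6])
    p=p+T.apply([0,0,L[10]]); return p,T*E('z',np.pi/2)
L0=np.array([340,0,0,200,0,0,400,0,0,0,300.,0,0,200,0])
def fit():
    D=np.unique(np.loadtxt("log.txt"),axis=0)
    def res(L):
        e=[]
        for d in D: e.append(fk(d[:7],L)[0]-d[7:10])
        return np.r_[np.concatenate(e),(L-L0)*2e-3]
    f=least_squares(res,L0);np.savez("kin.npz",L=f.x); return f
def ik(pos,Rt,q0,n=40):
    L=np.load("kin.npz")["L"];lo=np.array([-2.53,-.31,-1.57,.28,-1.29,.15,-2.92])+.04;hi=np.array([2.53,2.02,1.55,2.44,4.43,1.84,2.92])-.04
    def res(q): p,T=fk(q,L); return np.r_[(p-pos)/100,(T.inv()*Rt).as_rotvec(),.003*(q-q0)]
    f=least_squares(res,np.clip(q0,lo,hi),bounds=(lo,hi)); p,T=fk(f.x,L)
    return f.x.round(2),np.linalg.norm(p-pos).round(1),np.degrees((T.inv()*Rt).magnitude()).round(1)
if __name__=="__main__":
    f=fit();print(f.x.round(1));print(f.fun.round(1))
E
python3 kin.py
```

```text
[ 3.264e+02  3.000e-01 -1.100e+00  2.603e+02  1.200e+00 -1.600e+00
  4.661e+02 -6.000e+00 -1.600e+00  1.770e+01  3.177e+02 -1.000e-01
 -1.460e+01  2.603e+02 -1.460e+01]
[ 0.  -0.  -0.  -0.   0.   0.   0.  -0.  -0.  -0.   0.  -0.  -0.   0.
 -0.   0.1  0.  -0.   0.1 -0.  -0.   0.   0.  -0.  -0.   0.1 -0. ]
```

```bash
cat > enum.py <<'E'
from kin import *
cans=dict(red=((621.4,226.9),-86.5),blue=((457.1,226.6),-67.4))
D=(609.4,-166.7,-.232); S=np.loadtxt("log.txt")[-1][:7]
def frames(can,e,ys,th,g,zg,back=0,lift=0):
    c,a=cans[can];a=np.radians(a);ev=e*np.array([np.cos(a),np.sin(a),0]);z=-np.array([0,0,1])*np.cos(th)-ev*np.sin(th)
    y=ys*np.cross([0,0,1],ev);G=np.r_[c,zg]+g*ev
    return G+z*(21-back)+[0,0,lift],R.from_matrix(np.c_[np.cross(y,z),y,z])
def place(k,t,ys,th,zt):
    """zt: grasp point height"""
    b=D[2]+k*2*np.pi/3;rad=np.array([np.cos(b),np.sin(b),0]);tv=t*np.array([-np.sin(b),np.cos(b),0])
    z=-np.array([0,0,1])*np.sin(th)+tv*np.cos(th)
    # can frame: lying (ev, up) -> standing (Z, -tv): y=ys*cross(up,ev) -> ys*cross(-tv,Z)
    y=ys*np.cross(-tv,[0,0,1]);G=np.r_[D[0]+64*rad[0],D[1]+64*rad[1],zt]
    return G,z,R.from_matrix(np.c_[np.cross(y,z),y,z])
if __name__=="__main__":
  for can in cans:
    for thd in (35,50):
      th=np.radians(thd)
      for e in(1,-1):
        for ys in(1,-1):
            r1=ik(*frames(can,e,ys,th,32,26),S)
            r2=ik(*frames(can,e,ys,th,32,26,0,80),r1[0])
            if r1[1]>3 or r1[2]>3: continue
            for k in(1,2):
                for t in(1,-1):
                    o=[];q=r2[0]
                    for h in(220,135):
                        G,z,Rt=place(k,t,ys,th,h); G=G+z*21-np.sin(0)*z
                        x=ik(G,Rt,q);q=x[0];o.append(x)
                    if o[0][1]<3 and o[0][2]<3 and o[1][1]<3 and o[1][2]<3: print(can,thd,"e",e,"ys",ys,"k",k,"t",t,r1,r2[1:],o[0][1:],o[1])
E
python3 enum.py
```

```text
Traceback (most recent call last):
  File "enum.py", line 1, in <module>
    from kin import *
  File "kin.py", line 1, in <module>
    from h import *
  File "h.py", line 1, in <module>
    import numpy as np, cv2
  File "enum.py", line 3, in <module>
    D=(609.4,-166.7,-.232); S=np.loadtxt("log.txt")[-1][:7]
NameError: name 'np' is not defined
```

```bash
mv enum.py opts.py; python3 opts.py
```

```text
red 35 e 1 ys 1 k 1 t -1 (array([ 0.52,  1.07, -0.88,  1.72,  0.23,  0.61, -0.15]), np.float64(0.0), np.float64(0.0)) (np.float64(0.0), np.float64(0.0)) (np.float64(0.0), np.float64(0.0)) (array([ 1.45,  1.38, -1.41,  2.29,  2.34,  0.59,  0.53]), np.float64(0.0), np.float64(0.0))
red 35 e 1 ys 1 k 2 t 1 (array([ 0.52,  1.07, -0.88,  1.72,  0.23,  0.61, -0.15]), np.float64(0.0), np.float64(0.0)) (np.float64(0.0), np.float64(0.0)) (np.float64(0.0), np.float64(0.0)) (array([ 0.75,  0.75, -0.85,  2.33,  2.21,  1.18, -0.94]), np.float64(0.0), np.float64(0.0))
red 35 e 1 ys -1 k 1 t -1 (array([ 0.71,  1.42, -1.33,  1.71,  0.97,  0.87,  2.47]), np.float64(0.0), np.float64(0.0)) (np.float64(0.0), np.float64(0.0)) (np.float64(0.0), np.float64(0.0)) (array([ 1.33,  1.02, -1.14,  2.28,  2.91,  0.37,  2.88]), np.float64(0.0), np.float64(0.0))
red 35 e 1 ys -1 k 2 t 1 (array([ 0.71,  1.42, -1.33,  1.71,  0.97,  0.87,  2.47]), np.float64(0.0), np.float64(0.0)) (np.float64(0.0), np.float64(0.0)) (np.float64(0.0), np.float64(0.0)) (array([ 0.93,  0.95, -1.1 ,  2.32,  2.24,  1.38,  2.37]), np.float64
[... 5237 characters left out ...]
0.3)) (np.float64(0.0), np.float64(0.0)) (array([ 0.2 ,  0.93,  0.39,  1.3 , -0.44,  1.68, -1.66]), np.float64(0.0), np.float64(0.0))
blue 50 e -1 ys -1 k 1 t 1 (array([-0.72,  0.92, -0.36,  1.83,  0.98,  1.34, -1.35]), np.float64(0.0), np.float64(0.0)) (np.float64(0.0), np.float64(0.0)) (np.float64(0.0), np.float64(0.0)) (array([ 0.23,  0.93, -0.37,  1.29,  0.41,  1.68,  1.65]), np.float64(0.0), np.float64(0.0))
blue 50 e -1 ys -1 k 2 t -1 (array([-0.72,  0.92, -0.36,  1.83,  0.98,  1.34, -1.35]), np.float64(0.0), np.float64(0.0)) (np.float64(0.0), np.float64(0.0)) (np.float64(0.0), np.float64(0.0)) (array([ 0.88,  1.12, -0.92,  1.24,  0.39,  1.69,  0.81]), np.float64(0.0), np.float64(0.0))
```

```bash
cat > sim.py <<'E'
from opts import *
def path(q,p0,R0,p1,R1,n=12):
    L=np.load("kin.npz")["L"];w=(R0.inv()*R1).as_rotvec();bad=0
    for k in range(1,n+1):
        x=ik(p0+(p1-p0)*k/n,R0*R.from_rotvec(w*k/n),q);step=np.abs(x[0]-q).max();q=x[0];bad=max(bad,x[1]/3,x[2]/3,step/.4)
    return q,bad
def run(can,th,k,t,e=1,ys=1):
    th=np.radians(th);q=np.loadtxt("log.txt")[-1][:7];p,Rm=pose()[:2];out=[]
    G,z,R3=place(k,t,ys,th,250);G2=place(k,t,ys,th,135)[0];T=21*z
    for P,Rt in (frames(can,e,ys,th,32,26,0,70),frames(can,e,ys,th,32,26),frames(can,e,ys,th,32,26,0,180),(G+T,R3),(G2+T,R3)):
        q,b=path(q,p,Rm,P,Rt);p,Rm=P,Rt;out.append((b.round(2),q.tolist()))
    return out
if __name__=="__main__":
  for can in("red","blue"):
    for th in(50,60):
      for k,t in((1,1),(1,-1),(2,1),(2,-1)):
        o=run(can,th,k,t);print(can,th,k,t,[x[0] for x in o],o[1][1],o[-1][1])
E
python3 sim.py
```

```text
red 50 1 1 [np.float64(0.2), np.float64(0.03), np.float64(0.08), np.float64(0.38), np.float64(0.05)] [0.63, 1.2, -0.91, 1.69, -0.05, 0.64, 0.21] [0.09, 0.89, -0.12, 1.31, 0.27, 1.63, -1.38]
red 50 1 -1 [np.float64(0.2), np.float64(0.03), np.float64(0.08), np.float64(0.3), np.float64(0.35)] [0.63, 1.2, -0.91, 1.69, -0.05, 0.64, 0.21] [1.24, 0.86, -1.16, 2.2, 1.88, 0.32, 0.55]
red 50 2 1 [np.float64(0.2), np.float64(0.03), np.float64(0.08), np.float64(0.75), np.float64(0.13)] [0.63, 1.2, -0.91, 1.69, -0.05, 0.64, 0.21] [0.55, 0.5, -0.51, 2.23, 1.85, 0.63, -0.72]
red 50 2 -1 [np.float64(0.2), np.float64(0.03), np.float64(0.08), np.float64(0.45), np.float64(0.05)] [0.63, 1.2, -0.91, 1.69, -0.05, 0.64, 0.21] [0.5, 0.91, -0.14, 1.27, -0.13, 1.62, -1.92]
red 60 1 1 [np.float64(0.25), np.float64(0.03), np.float64(0.08), np.float64(0.4), np.float64(0.05)] [0.7, 1.33, -0.97, 1.65, -0.12, 0.71, 0.34] [0.2, 0.81, -0.26, 1.43, 0.32, 1.46, -1.43]
red 60 1 -1 [np.float64(0.25), np.float64(0.03), np.float64(0.08), np.float64(0.28), np.float64(0.1)] [0.7, 1.33, -0.97, 1.65, -0.12, 0.71, 0.34] [1.02, 
[... 1245 characters left out ...]
np.float64(0.43), np.float64(0.05)] [0.71, 1.27, -0.93, 1.82, -0.04, 0.84, 0.47] [0.23, 0.82, -0.32, 1.42, 0.35, 1.47, -1.46]
blue 60 1 -1 [np.float64(0.23), np.float64(0.03), np.float64(0.08), np.float64(0.3), np.float64(0.1)] [0.71, 1.27, -0.93, 1.82, -0.04, 0.84, 0.47] [1.06, 0.68, -0.99, 2.12, 1.13, 0.29, 1.13]
blue 60 2 1 [np.float64(0.23), np.float64(0.03), np.float64(0.08), np.float64(0.5), np.float64(0.12)] [0.71, 1.27, -0.93, 1.82, -0.04, 0.84, 0.47] [0.67, 0.5, -0.6, 2.13, 1.43, 0.55, -0.26]
blue 60 2 -1 [np.float64(0.23), np.float64(0.03), np.float64(0.08), np.float64(0.55), np.float64(0.05)] [0.71, 1.27, -0.93, 1.82, -0.04, 0.84, 0.47] [0.51, 0.81, -0.19, 1.4, -0.07, 1.42, -1.95]
```

```bash
python3 -c "
from opts import *
th=np.radians(60)
plan(*frames('red',1,1,th,32,26,0,80))
P,Rt=frames('red',1,1,th,32,26);print(P.round(1),Rt.as_matrix().round(2))"
```

```text
t 2.27 at [609.3 220.8 280.6] F [ 0.   0.3 -0.5] w 85.5 | rows n= 9 [np.float64(-10.6), np.float64(1.3), np.float64(18.8), np.float64(-0.04), np.float64(6.66), np.float64(0.06)] total shift [ -8.8  12.5 185.1] turn [-0.4 59.9  0.5]
path [[611.0, 210.0, 262.0], [617.0, 193.0, 200.0], [620.0, 198.0, 136.0]]
[622.2 213.1  15.5] [[-0.03  1.   -0.05]
 [ 0.5   0.06  0.86]
 [ 0.87  0.   -0.5 ]]
```

```bash
python3 -m inch '[[[-10.6,1.4,18.8,0,6.66,0.06,1],[-10.6,1.4,18.8,0,6.66,0.06,1],[-10.6,1.4,18.8,0,6.66,0.06,1],[-10.6,1.4,18.8,0,6.66,0.06,1],[-10.6,1.4,18.8,0,6.66,0.06,1],[-10.6,1.4,18.8,0,6.66,0.06,1],[-10.6,1.4,18.8,0,6.66,0.06,1],[-10.6,1.4,18.8,0,6.66,0.06,1],[-10.6,1.4,18.8,0,6.66,0.06,1],[0,0,0,0,0,0,1]]]' 30; python3 -c "
from opts import *
th=np.radians(60)
plan(*frames('red',1,1,th,32,26,0,0),3)
a=r.camera('top')[120:260,130:290];b=r.camera('scene')[200:400,230:450]
o=np.zeros((560,800,3),np.uint8);o[:350,:400]=cv2.resize(a,(400,350));o[:364,400:800]=cv2.resize(b,(400,364));cv2.imwrite('pics/g1.png',o[:364,:,::-1])"
```

```text
time: 3.1
tool_pos: [616.5, 207.6, 77.1]
tcp_rot: [-0.378, 0.6, 0.619, 0.338]
contact_force: [-3.6, -1.6, -6.6]
gripper_width: 85.5
finger_force: 0.0
t 3.1 at [616.5 207.6  77.1] F [-3.6 -1.6 -6.6] w 85.5 | rows n= 3 [np.float64(-17.0), np.float64(2.5), np.float64(11.6), np.float64(-0.2), np.float64(-0.32), np.float64(-0.67)] total shift [-51.1   8.2  34.4] turn [-0.6 -1.  -2. ]
path [[618.0, 210.0, 57.0], [620.0, 211.0, 36.0], [622.0, 213.0, 16.0]]
```

View pics/g1.png

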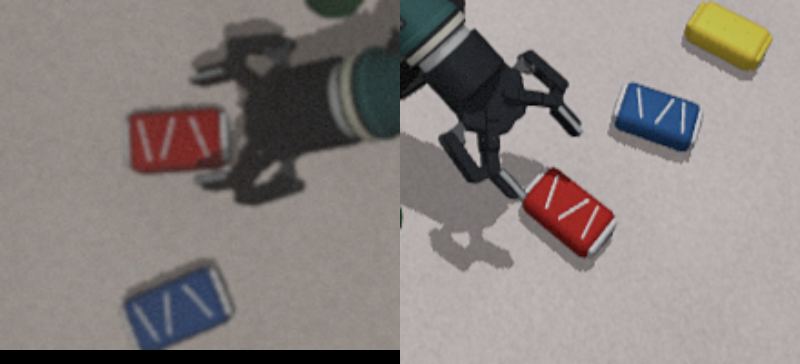

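The picture shows the open fingers straddling the red can's right end, with the finger tips near crop positions (190,75) and (200,178). I'll check the alignment by projecting the finger tips.

```bash
python3 -m inch '[[[0,0,0,0,0,0,1],[0,0,0,0,0,0,1]]]'; python3 -c "
from opts import *
p,Rm,s=pose()
for y in(-43,43,0):
    P=p+Rm.apply([0,y,-13]);u=proj('top',P)[0];v=proj('scene',P)[0];print(y,P.round(0),((u-[130,120])*2.5).round(0),((v-[230,200])*1.82).round(0))
print(Rm.as_matrix().round(3))
c=np.array([621.4,226.9,20]);print(((proj('top',c)[0]-[130,120])*2.5).round(0))
th=np.radians(60);plan(*frames('red',1,1,th,32,26,0,0),3)
"; python3 kin.py | head -3
```

```text
time: 3.37
tool_pos: [625.1, 210.0, 102.3]
tcp_rot: [-0.36, 0.593, 0.633, 0.342]
contact_force: [-0.1, -0.6, 0.1]
gripper_width: 85.3
finger_force: 0.0
-43 [583. 196. 109.] [193. 163.] [174. 134.]
43 [669. 201. 109.] [187.  67.] [121. 194.]
0 [626. 199. 109.] [190. 115.] [148. 163.]
[[-0.036  0.998 -0.05 ]
 [ 0.505  0.061  0.861]
 [ 0.862  0.006 -0.507]]
[179. 137.]
t 3.37 at [625.1 210.  102.3] F [-0.1 -0.6  0.1] w 85.3 | rows n= 3 [np.float64(-24.4), np.float64(-1.0), np.float64(15.6), np.float64(0.05), np.float64(0.15), np.float64(0.1)] total shift [-73.2  -3.2  46.8] turn [0.2 0.4 0.3]
path [[624.0, 211.0, 73.0], [623.0, 212.0, 44.0], [622.0, 213.0, 16.0]]
[ 3.060e+02  0.000e+00 -4.100e+00  2.603e+02 -0.000e+00 -2.000e-01
  4.723e+02 -1.000e-01 -2.000e-01  6.600e+00  3.066e+02  0.000e+00
 -1.440e+01  2.603e+02 -1.440e+01]
```

```bash
python3 -m inch '[[[-18.3,-0.8,11.7,0,0.1,0.1,1],[-18.3,-0.8,11.7,0,0.1,0.1,1],[-18.3,-0.8,11.7,0,0.1,0.1,1],[-18.3,-0.8,11.7,0,0.1,0,1],[0,0,0,0,0,0,1],[0,0,0,0,0,0,1]]]'; python3 -c "
from opts import *
th=np.radians(60);plan(*frames('red',1,1,th,32,26,0,0),1)"
```

```text
time: 3.87
tool_pos: [621.0, 212.6, 13.5]
tcp_rot: [-0.364, 0.595, 0.629, 0.343]
contact_force: [-0.4, 0.4, 1.7]
gripper_width: 85.5
finger_force: 0.0
t 3.87 at [621.  212.6  13.5] F [-0.4  0.4  1.7] w 85.5 | rows n= 1 [np.float64(1.9), np.float64(1.3), np.float64(-0.6), np.float64(0.09), np.float64(-0.01), np.float64(-0.19)] total shift [ 1.9  1.3 -0.6] turn [ 0.1 -0.  -0.2]
path [[622.0, 213.0, 16.0]]
```

```bash
python3 -m inch '[[[2,1,0,0,0,0,0.5],[0,0,0,0,0,0,0.3],[0,0,0,0,0,0,0.3],[0,0,0,0,0,0,0.3],[0,0,0,0,0,0,0.3],[0,0,0,0,0,0,0.3],[0,0,0,0,0,0,0.3]]]' 30; python3 -c "
from opts import *
th=np.radians(60);plan(*frames('red',1,1,th,32,26,0,0),1);print(pose()[2]['finger_force'])"
```

```text
time: 4.45
tool_pos: [621.5, 214.0, 14.2]
tcp_rot: [-0.367, 0.595, 0.627, 0.344]
contact_force: [-0.4, -3.8, 9.3]
gripper_width: 57.5
finger_force: 31.9
t 4.45 at [621.5 214.   14.2] F [-0.4 -3.8  9.3] w 57.5 | rows n= 1 [np.float64(0.7), np.float64(0.7), np.float64(-1.5), np.float64(0.11), np.float64(-0.45), np.float64(-0.46)] total shift [ 0.7  0.7 -1.5] turn [ 0.1 -0.4 -0.5]
path [[622.0, 213.0, 15.0]]
31.912084221839905
```

```bash
cat >> opts.py <<'E'
def save(can):
    p,Rm,s=pose();c,a=cans[can];Y=Rm.as_matrix()[:,1];Y=np.r_[Y[:2],0];Y/=np.linalg.norm(Y);ex=np.cross(Y,[0,0,1]);ev=np.array([np.cos(np.radians(a)),np.sin(np.radians(a)),0])
    if ex@ev<0: ex=-ex
    C=np.r_[c,18.];C=C-Y*((C-p)@Y); Rc=R.from_matrix(np.c_[ex,np.cross([0,0,1],ex),[0,0,1]])
    np.savez(can+".npz",rel=Rc.inv().apply(p-C),q=(Rc.inv()*Rm).as_quat()); print("rel",Rc.inv().apply(p-C).round(1),"axis",np.degrees(np.arctan2(ex[1],ex[0])).round(1))
def target(can,k,t,zc,D=D,dxy=(0,0)):
    """TCP pose with can upright over pocket k, can centre height zc"""
    f=np.load(can+".npz");b=D[2]+k*2*np.pi/3;tv=t*np.array([-np.sin(b),np.cos(b),0]);X=np.array([0,0,1.]);Z=-tv
    Rc=R.from_matrix(np.c_[X,np.cross(Z,X),Z]);C=np.array([D[0]+64*np.cos(b)+dxy[0],D[1]+64*np.sin(b)+dxy[1],zc])
    return C+Rc.apply(f["rel"]),Rc*R.from_quat(f["q"])
E
python3 -c "
from opts import *
save('red')"
python3 -m inch '[[[15,0.1,-9,0,0,0,0.3],[31,0.2,-18,0,0,0,0.3],[31,0.2,-18,0,0,0,0.3],[31,0.2,-18,0,0,0,0.3],[31,0.2,-18,0,0,0,0.3],[31,0.2,-18,0,0,0,0.3],[0,0,0,0,0,0,0.3],[0,0,0,0,0,0,0.3],[0,0,0,0,0,0,0.3]]]'
python3 -c "
from opts import *
print(pose()[2]['finger_force'])
plan(*target('red',2,-1,235));plan(*target('red',1,1,235))"
```

```text
rel [12.9 -0.  -3.8] axis -86.8
time: 5.2
tool_pos: [622.7, 211.7, 207.0]
tcp_rot: [-0.367, 0.596, 0.627, 0.342]
contact_force: [1.0, 0.1, -0.6]
gripper_width: 57.6
finger_force: 32.3
32.33026564121246
t 5.2 at [622.7 211.7 207. ] F [ 1.   0.1 -0.6] w 57.6 | rows n= 22 [np.float64(-11.9), np.float64(15.4), np.float64(-13.0), np.float64(-1.74), np.float64(-1.81), np.float64(6.31)] total shift [-172.8  -84.  -383.1] turn [-38.4 -39.8 138.9]
path [[639.0, 195.0, 203.0], [699.0, 50.0, 169.0], [658.0, -106.0, 171.0], [563.0, -211.0, 248.0]]
t 5.2 at [622.7 211.7 207. ] F [ 1.   0.1 -0.6] w 57.6 | rows n= 17 [np.float64(-17.5), np.float64(7.6), np.float64(-10.3), np.float64(-1.34), np.float64(-4.38), np.float64(4.76)] total shift [-121.6  -53.6 -294.2] turn [-22.7 -74.5  80.9]
path [[631.0, 195.0, 197.0], [649.0, 94.0, 165.0], [632.0, -11.0, 175.0], [595.0, -95.0, 232.0]]
```

```bash
python3 -c "
from opts import *
P,Rt=target('red',1,1,235);print(P)
plan([540,150,300],Rt,18)
q=np.loadtxt('log.txt')[-1][:7]
from sim import path
p,Rm,_=pose();q,b=path(q,p,Rm,np.array([540,150,300.]),Rt);print(b,q);q,b=path(q,np.array([540,150,300.]),Rt,P,Rt);print(b,q)"
```

```text
[ 587.31834021 -106.50710691  247.91004405]
t 5.2 at [622.7 211.7 207. ] F [ 1.   0.1 -0.6] w 57.6 | rows n= 18 [np.float64(-4.5), np.float64(-4.1), np.float64(-6.7), np.float64(-1.26), np.float64(-4.14), np.float64(4.5)] total shift [ 51.8 -86.9 -95.2] turn [-22.7 -74.5  80.9]
path [[619.0, 203.0, 206.0], [589.0, 161.0, 221.0], [557.0, 143.0, 259.0]]
0.47500000000000014 [-0.07  0.6  -0.39  1.37  0.13  1.72 -1.76]
0.10000000000000009 [ 0.21  0.66 -0.28  1.36  0.29  1.65 -1.39]
```

```bash
python3 -m inch '[[[-4.5,-4.1,-6.7,-1.26,-4.14,4.5,0.3],[-4.5,-4.1,-6.7,-1.26,-4.14,4.5,0.3],[-4.5,-4.1,-6.7,-1.26,-4.14,4.5,0.3],[-4.5,-4.1,-6.7,-1.26,-4.14,4.5,0.3],[-4.5,-4.1,-6.7,-1.26,-4.14,4.5,0.3],[-4.5,-4.1,-6.7,-1.26,-4.14,4.5,0.3],[-4.5,-4.1,-6.7,-1.26,-4.14,4.5,0.3],[-4.5,-4.1,-6.7,-1.26,-4.14,4.5,0.3],[-4.5,-4.1,-6.7,-1.26,-4.14,4.5,0.3]]]'; python3 -c "
from h import *
log()"; python3 -m inch '[[[-4.5,-4.1,-6.7,-1.26,-4.14,4.5,0.3],[-4.5,-4.1,-6.7,-1.26,-4.14,4.5,0.3],[-4.5,-4.1,-6.7,-1.26,-4.14,4.5,0.3],[-4.5,-4.1,-6.7,-1.26,-4.14,4.5,0.3],[-4.5,-4.1,-6.7,-1.26,-4.14,4.5,0.3],[-4.5,-4.1,-6.7,-1.26,-4.14,4.5,0.3],[-4.5,-4.1,-6.7,-1.26,-4.14,4.5,0.3],[-4.5,-4.1,-6.7,-1.26,-4.14,4.5,0.3],[-4.5,-4.1,-6.7,-1.26,-4.14,4.5,0.3],[0,0,0,0,0,0,0.3]]]'; python3 kin.py|head -3;python3 -c "
from opts import *
print(pose()[2]['qpos'].round(2))
plan(*target('red',1,1,235),9)"
```

```text
time: 5.95
tool_pos: [577.4, 151.1, 230.4]
tcp_rot: [-0.187, 0.881, 0.431, 0.048]
contact_force: [-0.3, -0.0, -1.9]
gripper_width: 57.5
finger_force: 32.2
time: 6.78
tool_pos: [540.4, 152.3, 297.6]
tcp_rot: [0.036, 0.956, 0.138, -0.255]
contact_force: [-0.3, -0.4, -1.1]
gripper_width: 57.7
finger_force: 32.3
[ 3.060e+02  0.000e+00 -4.200e+00  2.603e+02 -0.000e+00 -2.000e-01
  4.724e+02 -0.000e+00 -2.000e-01  6.600e+00  3.066e+02  0.000e+00
 -1.440e+01  2.603e+02 -1.440e+01]
[-0.1   0.6  -0.35  1.37  0.11  1.72 -1.74]
t 6.78 at [540.4 152.3 297.6] F [-0.3 -0.4 -1.1] w 57.7 | rows n= 9 [np.float64(0.0), np.float64(29.1), np.float64(6.3), np.float64(-0.01), np.float64(0.04), np.float64(0.01)] total shift [2.000e-01 2.616e+02 5.670e+01] turn [-0.1  0.3  0.1]
path [[546.0, 124.0, 292.0], [561.0, 37.0, 275.0], [577.0, -49.0, 259.0]]
```

Kinematic model is tight. Moving over pocket 1.

```bash
python3 -m inch '[[[0,29,6.3,0,0,0,0.3],[0,29,6.3,0,0,0,0.3],[0,29,6.3,0,0,0,0.3],[0,29,6.3,0,0,0,0.3],[0,29,6.3,0,0,0,0.3],[0,29,6.3,0,0,0,0.3],[0,29,6.3,0,0,0,0.3],[0,29,6.3,0,0,0,0.3],[0,0,0,0,0,0,0.3],[0,0,0,0,0,0,0.3]]]';  python3 -m inch '[[[0,29.5,6.3,0,0.3,0,0.3],[0,0,0,0,0,0,0.3],[0,0,0,0,0,0,0.3]]]'; python3 -c "
from opts import *
plan(*target('red',1,1,180),3)
a=r.camera('top')[90:260,280:450];b=r.camera('scene')[80:280,120:320]
cv2.imwrite('pics/raw_a.png',a[:,:,::-1]);cv2.imwrite('pics/raw_b.png',b[:,:,::-1])
o=np.hstack([cv2.resize(a,(400,400),interpolation=2),cv2.resize(b,(400,400),interpolation=2)]);o=cv2.convertScaleAbs(o,alpha=1.5)
cv2.imwrite('pics/p1.png',o[:,:,::-1])"
```

```text
time: 7.62
tool_pos: [580.8, -82.9, 253.7]
tcp_rot: [0.035, 0.957, 0.136, -0.254]
contact_force: [-0.9, 0.4, -0.6]
gripper_width: 57.3
finger_force: 32.4
time: 7.87
tool_pos: [586.5, -109.7, 249.2]
tcp_rot: [0.035, 0.958, 0.137, -0.251]
contact_force: [0.6, -0.2, -0.5]
gripper_width: 57.7
finger_force: 32.4
t 7.87 at [ 586.5 -109.7  249.2] F [ 0.6 -0.2 -0.5] w 57.7 | rows n= 3 [np.float64(9.7), np.float64(-0.9), np.float64(16.1), np.float64(-0.06), np.float64(-0.07), np.float64(-0.01)] total shift [29.1 -2.7 48.3] turn [-0.2 -0.2 -0. ]
path [[587.0, -109.0, 230.0], [587.0, -108.0, 212.0], [587.0, -107.0, 193.0]]
```

View pics/p1.png

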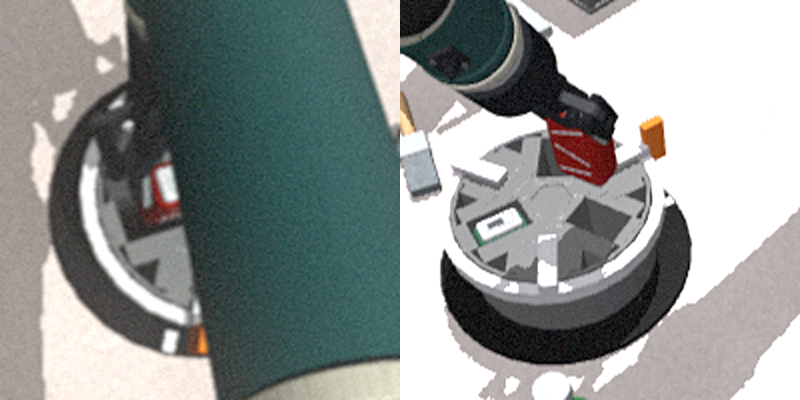

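The scene view shows the red can held upright above pocket 1, with the pocket 1 mouth near scene pixel (220,187). I'll zoom in on the earlier scene image to refine the drum pose.

```bash
python3 -c "
from opts import *
im=cv2.imread('pics/scene0.png')[135:235,130:263];o=cv2.convertScaleAbs(cv2.resize(im,(798,600),interpolation=2),alpha=1.5)
for k in(0,1,2):
    b=D[2]+k*2*np.pi/3;rd=np.array([np.cos(b),np.sin(b)]);t=np.array([-rd[1],rd[0]]);c=np.array(D[:2])+64*rd
    P=[np.r_[c+i*31.5*rd+j*20.5*t,110] for i,j in((1,1),(1,-1),(-1,-1),(-1,1))]
    u=((proj('scene',P)-[130,135]+.5)*6-.5);cv2.polylines(o,[u.round().astype(int)],True,(0,255,255),1);print(k,u.round(0).tolist())
cv2.imwrite('pics/z1.png',o)"
```

```text
0 [[177.0, 413.0], [135.0, 338.0], [292.0, 267.0], [337.0, 339.0]]
1 [[638.0, 319.0], [579.0, 398.0], [434.0, 335.0], [496.0, 259.0]]
2 [[364.0, 85.0], [466.0, 81.0], [454.0, 199.0], [348.0, 203.0]]
```

View pics/z1.png

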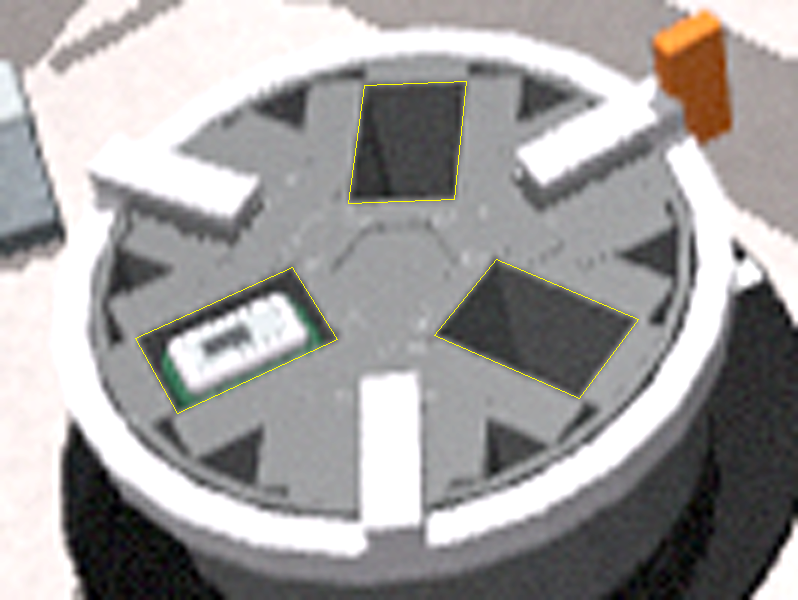

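The overlay matches all three pocket mouths to within about 1 mm, so the drum pose is good.

```bash
python3 -m inch '[[[9.7,-0.9,16.1,0,0,0,0.3],[9.7,-0.9,16.1,0,0,0,0.3],[9.7,-0.9,16.1,0,0,0,0.3],[0,0,0,0,0,0,0.3],[0,0,0,0,0,0,0.3]]]';  python3 -c "
from opts import *
plan(*target('red',1,1,166),1);plan(*target('red',1,1,130),4)"
```

```text
time: 8.38
tool_pos: [587.5, -104.2, 193.3]
tcp_rot: [0.035, 0.957, 0.139, -0.251]
contact_force: [-0.2, 0.0, 0.4]
gripper_width: 58.1
finger_force: 32.4
t 8.38 at [ 587.5 -104.2  193.3] F [-0.2  0.   0.4] w 58.1 | rows n= 1 [np.float64(6.4), np.float64(2.2), np.float64(13.0), np.float64(-0.14), np.float64(-0.17), np.float64(0.16)] total shift [ 6.4  2.2 13. ] turn [-0.1 -0.2  0.2]
path [[587.0, -107.0, 179.0]]
t 8.38 at [ 587.5 -104.2  193.3] F [-0.2  0.   0.4] w 58.1 | rows n= 4 [np.float64(6.0), np.float64(0.6), np.float64(11.1), np.float64(-0.03), np.float64(-0.04), np.float64(0.04)] total shift [24.   2.3 44.3] turn [-0.1 -0.2  0.2]
path [[587.0, -105.0, 181.0], [587.0, -105.0, 168.0], [587.0, -106.0, 156.0], [587.0, -107.0, 143.0]]
```

```bash
python3 -m inch '[[[6.4,0.6,13,0,0,0,0.3],[0,0,0,0,0,0,0.3],[0,0,0,0,0,0,0.3],[0,0,0,0,0,0,0.3],[0,0,0,0,0,0,0.3],[0,0,0,0,0,0,0.3]]]';  python3 -c "
from opts import *
plan(*target('red',1,1,166),1)"; python3 -m inch '[[[0,0,0,0,0,0,0.3],[0,0,0,0,0,0,0.3]]]';python3 -c "
from opts import *
plan(*target('red',1,1,166),1);plan(*target('red',1,1,115),5)"
```

```text
time: 8.88
tool_pos: [587.7, -106.5, 179.9]
tcp_rot: [0.035, 0.958, 0.137, -0.25]
contact_force: [0.6, 0.0, -1.0]
gripper_width: 57.3
finger_force: 32.4
t 8.88 at [ 587.7 -106.5  179.9] F [ 0.6  0.  -1. ] w 57.3 | rows n= 1 [np.float64(0.2), np.float64(-0.1), np.float64(1.0), np.float64(-0.1), np.float64(-0.32), np.float64(-0.02)] total shift [ 0.2 -0.1  1. ] turn [-0.1 -0.3 -0. ]
path [[587.0, -107.0, 179.0]]
time: 9.05
tool_pos: [587.5, -106.5, 179.6]
tcp_rot: [0.035, 0.958, 0.137, -0.25]
contact_force: [0.4, 0.3, -1.3]
gripper_width: 57.6
finger_force: 32.4
t 9.05 at [ 587.5 -106.5  179.6] F [ 0.4  0.3 -1.3] w 57.6 | rows n= 1 [np.float64(0.2), np.float64(-0.1), np.float64(0.7), np.float64(-0.11), np.float64(-0.29), np.float64(-0.01)] total shift [ 0.2 -0.1  0.7] turn [-0.1 -0.3 -0. ]
path [[587.0, -107.0, 179.0]]
t 9.05 at [ 587.5 -106.5  179.6] F [ 0.4  0.3 -1.3] w 57.6 | rows n= 5 [np.float64(5.0), np.float64(-0.0), np.float64(9.0), np.float64(-0.02), np.float64(-0.06), np.float64(-0.0)] total shift [25.1  0.  45.2] turn [-0.1 -0.3 -0. ]
path [[587.0, -107.0, 169.0], [587.0, -106.0, 159.0], [587.0, -106.0, 149.0], [587.0, -106.0, 138.0], [587.0, -107.0, 128.0]]
```

```bash
python3 -m inch '[[[2.5,0,4.5,0,-0.3,0,0.3],[2.5,0,4.5,0,0,0,0.3],[2.5,0,4.5,0,0,0,0.3],[2.5,0,4.5,0,0,0,0.3],[0,0,0,0,0,0,0.3]]]'; python3 -m inch '[[[2.5,0,4.5,0,0,0,0.3],[2.5,0,4.5,0,0,0,0.3],[2.5,0,4.5,0,0,0,0.3],[0,0,0,0,0,0,0.3],[0,0,0,0,0,0,0.3]]]';python3 -c "
from opts import *
plan(*target('red',1,1,115),3)"
```

```text
time: 9.47
tool_pos: [586.4, -106.5, 157.1]
tcp_rot: [0.035, 0.957, 0.137, -0.254]
contact_force: [-0.7, -1.0, -0.8]
gripper_width: 57.6
finger_force: 32.4
time: 9.88
tool_pos: [586.9, -106.5, 142.9]
tcp_rot: [0.035, 0.957, 0.137, -0.253]
contact_force: [-0.0, 0.6, 0.3]
gripper_width: 57.5
finger_force: 32.4
t 9.88 at [ 586.9 -106.5  142.9] F [-0.   0.6  0.3] w 57.5 | rows n= 3 [np.float64(2.6), np.float64(0.1), np.float64(4.3), np.float64(-0.04), np.float64(0.03), np.float64(0.0)] total shift [ 7.8  0.2 12.8] turn [-0.1  0.1  0. ]
path [[587.0, -107.0, 138.0], [587.0, -107.0, 133.0], [587.0, -107.0, 128.0]]
```

```bash
python3 -m inch '[[[2.5,0,4.4,0,0,0,0.3],[2.5,0,4.4,0,0,0,0.3],[2.5,0,4.4,0,0,0,0.3],[2.5,0,4.4,0,0,0,0.3],[0,0,0,0,0,0,0.3]]]'; python3 -m inch '[[[0,0,0,0,0,0,0.9],[0,0,0,0,0,0,0.9],[0,0,0,0,0,0,0.9],[0,0,0,0,0,0,0.9]]]'; python3 -m inch '[[[-5,0,-8.6,0,0,0,0.9],[-10,0,-17,0,0,0,0.9],[-20,0,-35,0,0,0,1],[-20,0,-35,0,0,0,1],[-20,0,-35,0,0,0,1],[0,0,0,0,0,0,1],[0,0,0,0,0,0,1]]]';python3 -c "
from opts import *
th=np.radians(60)
P,Rt=frames('blue',1,1,th,32,26,0,200);print(P);plan(P,Rt)
c=cv2.resize(r.camera('scene')[100:250,110:310],(800,600),interpolation=2);cv2.imwrite('pics/p2.png',cv2.convertScaleAbs(c[:,:,::-1],alpha=1.4))"
```

```text
time: 10.3
tool_pos: [586.4, -106.5, 121.7]
tcp_rot: [0.035, 0.957, 0.137, -0.254]
contact_force: [0.0, -1.1, -0.9]
gripper_width: 57.6
finger_force: 32.4
time: 10.63
tool_pos: [587.3, -106.5, 123.4]
tcp_rot: [0.035, 0.957, 0.137, -0.253]
contact_force: [-0.2, -0.1, 0.6]
gripper_width: 76.9
finger_force: 0.0
time: 11.22
tool_pos: [587.8, -106.8, 277.5]
tcp_rot: [0.036, 0.958, 0.137, -0.249]
contact_force: [-0.3, 0.2, -1.4]
gripper_width: 85.4
finger_force: 0.0
[462.40845057 213.84726657 215.5       ]
t 11.22 at [ 587.8 -106.8  277.5] F [-0.3  0.2 -1.4] w 85.4 | rows n= 18 [np.float64(13.1), np.float64(-13.7), np.float64(10.9), np.float64(1.54), np.float64(3.65), np.float64(-5.59)] total shift [   3.6 -343.1   68.7] turn [  27.8   65.7 -100.6]
path [[590.0, -92.0, 262.0], [587.0, 21.0, 199.0], [539.0, 141.0, 192.0]]
```

View pics/p2.png

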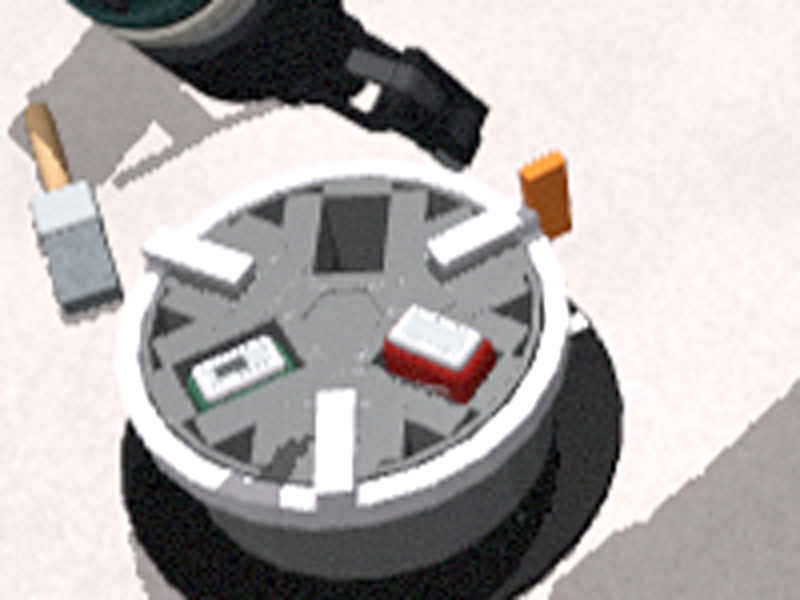

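The red can stands in pocket 1, standing proud on its catch as expected. The blue can is next.

```bash
python3 -m inch '[[[13.1,-13.7,10.9,1.54,3.65,-5.59,1],[13.1,-13.7,10.9,1.54,3.65,-5.59,1],[13.1,-13.7,10.9,1.54,3.65,-5.59,1],[13.1,-13.7,10.9,1.54,3.65,-5.59,1],[13.1,-13.7,10.9,1.54,3.65,-5.59,1],[13.1,-13.7,10.9,1.54,3.65,-5.59,1],[13.1,-13.7,10.9,1.54,3.65,-5.59,1],[13.1,-13.7,10.9,1.54,3.65,-5.59,1],[13.1,-13.7,10.9,1.54,3.65,-5.59,1]]]' >/dev/null; python3 -m inch '[[[13.1,-13.7,10.9,1.54,3.65,-5.59,1],[13.1,-13.7,10.9,1.54,3.65,-5.59,1],[13.1,-13.7,10.9,1.54,3.65,-5.59,1],[13.1,-13.7,10.9,1.54,3.65,-5.59,1],[13.1,-13.7,10.9,1.54,3.65,-5.59,1],[13.1,-13.7,10.9,1.54,3.65,-5.59,1],[13.1,-13.7,10.9,1.54,3.65,-5.59,1],[13.1,-13.7,10.9,1.54,3.65,-5.59,1],[13.1,-13.7,10.9,1.54,3.65,-5.59,1],[0,0,0,0,0,0,1]]]'; python3 -m inch '[[[0,0,0,0,0,0,1],[0,0,0,0,0,0,1],[0,0,0,0,0,0,1]]]';python3 -c "
from opts import *
th=np.radians(60)
P,Rt=frames('blue',1,1,th,32,26,0,60);plan(P,Rt)
print(pose()[2]['qpos'].round(2))"
```

```text
time: 12.85
tool_pos: [456.6, 214.4, 210.6]
tcp_rot: [-0.423, 0.479, 0.718, 0.276]
contact_force: [-1.1, -0.5, -0.6]
gripper_width: 85.3
finger_force: 0.0
time: 13.1
tool_pos: [461.4, 213.4, 212.0]
tcp_rot: [-0.418, 0.482, 0.719, 0.276]
contact_force: [-0.1, 0.3, -0.3]
gripper_width: 85.3
finger_force: 0.0
t 13.1 at [461.4 213.4 212. ] F [-0.1  0.3 -0.3] w 85.3 | rows n= 4 [np.float64(-29.6), np.float64(0.4), np.float64(17.0), np.float64(-0.02), np.float64(-0.01), np.float64(-0.09)] total shift [-118.3    1.9   68.2] turn [-0.1 -0.1 -0.4]
path [[462.0, 214.0, 178.0], [462.0, 214.0, 144.0], [462.0, 214.0, 110.0], [462.0, 214.0, 75.0]]
[ 0.8   0.95 -1.14  1.87 -0.22  1.01  0.32]
```

```bash
python3 -m inch '[[[-28,0.3,16.2,0,0,-0.1,1],[-28,0.3,16.2,0,0,-0.1,1],[-28,0.3,16.2,0,0,-0.1,1],[-28,0.3,16.2,0,0,-0.1,1],[-28,0.3,16.2,0,0,0,1],[-28,0.3,16.2,0,0,0,1],[0,0,0,0,0,0,1],[0,0,0,0,0,0,1],[0,0,0,0,0,0,1]]]'; python3 -c "
from opts import *
plan(*frames('blue',1,1,np.radians(60),32,26,0,1),1)"; python3 -m inch '[[[0,0,0,0,0,0,0.5],[0,0,0,0,0,0,0.3],[0,0,0,0,0,0,0.3],[0,0,0,0,0,0,0.3],[0,0,0,0,0,0,0.3],[0,0,0,0,0,0,0.3],[0,0,0,0,0,0,0.3]]]' 30; python3 -c "
from opts import *
save('blue');plan(*frames('blue',1,1,np.radians(60),32,26,0,200))"
```

```text
time: 13.85
tool_pos: [462.4, 215.4, 20.0]
tcp_rot: [-0.417, 0.478, 0.721, 0.278]
contact_force: [0.2, 0.7, 1.3]
gripper_width: 85.5
finger_force: 0.0
t 13.85 at [462.4 215.4  20. ] F [0.2 0.7 1.3] w 85.5 | rows n= 1 [np.float64(-3.8), np.float64(-0.6), np.float64(0.5), np.float64(-0.11), np.float64(-0.14), np.float64(0.2)] total shift [-3.8 -0.6  0.5] turn [-0.1 -0.1  0.2]
path [[462.0, 214.0, 16.0]]
time: 14.43
tool_pos: [462.3, 215.0, 19.7]
tcp_rot: [-0.417, 0.478, 0.721, 0.278]
contact_force: [-0.2, -2.7, 6.7]
gripper_width: 57.5
finger_force: 32.8
rel [12.7  0.   1.7] axis -67.2
t 14.43 at [462.3 215.   19.7] F [-0.2 -2.7  6.7] w 57.5 | rows n= 6 [np.float64(28.2), np.float64(-0.0), np.float64(-16.4), np.float64(-0.02), np.float64(-0.04), np.float64(0.03)] total shift [169.4   0.  -98.2] turn [-0.1 -0.2  0.2]
path [[462.0, 215.0, 52.0], [462.0, 214.0, 118.0], [462.0, 214.0, 183.0]]
```

```bash
python3 -m inch '[[[14,0,-8.2,0,0,0,0.3],[28,0,-16.4,0,0,0,0.3],[28,0,-16.4,0,0,0,0.3],[28,0,-16.4,0,0,0,0.3],[28,0,-16.4,0,0,0,0.3],[28,0,-16.4,0,0,0,0.3],[28,0,-16.4,0,0,0,0.3],[0,0,0,0,0,0,0.3],[0,0,0,0,0,0,0.3]]]'; python3 kin.py|tail -1; python3 -c "
from sim import *
for t in(-1,1):
    P,Rt=target('blue',2,t,245);print(P.round(0));A=np.array([500,120,320.])
    plan(A,Rt);p,Rm,s=pose();q=s['qpos'];q,b=path(q,p,Rm,A,Rt,20);print(b,q);q,b=path(q,A,Rt,P,Rt);print(b,q)"
```

```text
time: 15.18
tool_pos: [462.5, 213.0, 230.0]
tcp_rot: [-0.416, 0.479, 0.722, 0.278]
contact_force: [-0.3, -0.4, -1.6]
gripper_width: 57.6
finger_force: 32.1
  0.  -0.  -0.   0.1 -0. ]
[ 567. -214.  258.]
t 15.18 at [462.5 213.  230. ] F [-0.3 -0.4 -1.6] w 57.6 | rows n= 24 [np.float64(0.1), np.float64(1.0), np.float64(-5.6), np.float64(-1.75), np.float64(-1.02), np.float64(6.49)] total shift [  27.8   -1.2 -131.8] turn [-42.  -24.4 155.8]
path [[465.0, 209.0, 233.0], [482.0, 175.0, 258.0], [492.0, 142.0, 288.0]]
0.40000000000000036 [ 0.28  0.41 -0.48  1.62 -0.23  1.47 -2.45]
0.10000000000000009 [ 0.58  0.68 -0.31  1.31 -0.03  1.65 -2.03]
[ 564. -212.  258.]
t 15.18 at [462.5 213.  230. ] F [-0.3 -0.4 -1.6] w 57.6 | rows n= 14 [np.float64(-5.2), np.float64(-0.7), np.float64(-9.3), np.float64(0.51), np.float64(-6.31), np.float64(-1.83)] total shift [  27.8   -1.2 -131.8] turn [  7.1 -88.3 -25.7]
path [[466.0, 203.0, 230.0], [481.0, 165.0, 242.0], [494.0, 137.0, 270.0], [500.0, 121.0, 309.0]]
0.20000000000000018 [ 0.32  0.19 -1.01  1.97  0.77  1.12 -0.22]
0.15 [ 0.83  0.26 -0.76  2.02  0.85  0.66  0.32]
```

```bash
python3 -m inch '[[[-5.2,-0.7,-9.3,0.51,-6.31,-1.83,0.3],[-5.2,-0.7,-9.3,0.51,-6.31,-1.83,0.3],[-5.2,-0.7,-9.3,0.51,-6.31,-1.83,0.3],[-5.2,-0.7,-9.3,0.51,-6.31,-1.83,0.3],[-5.2,-0.7,-9.3,0.51,-6.31,-1.83,0.3],[-5.2,-0.7,-9.3,0.51,-6.31,-1.83,0.3],[-5.2,-0.7,-9.3,0.51,-6.31,-1.83,0.3]]]' >/dev/null; python3 -m inch '[[[-5.2,-0.7,-9.3,0.51,-6.31,-1.83,0.3],[-5.2,-0.7,-9.3,0.51,-6.31,-1.83,0.3],[-5.2,-0.7,-9.3,0.51,-6.31,-1.83,0.3],[-5.2,-0.7,-9.3,0.51,-6.31,-1.83,0.3],[-5.2,-0.7,-9.3,0.51,-6.31,-1.83,0.3],[-5.2,-0.7,-9.3,0.51,-6.31,-1.83,0.3],[-5.2,-0.7,-9.3,0.51,-6.31,-1.83,0.3],[0,0,0,0,0,0,0.3],[0,0,0,0,0,0,0.3]]]';python3 -c "
from sim import *
P,Rt=target('blue',2,1,245);plan(P,Rt)
print(pose()[2]['qpos'].round(2))"
```

```text
time: 16.52
tool_pos: [499.2, 120.4, 317.5]
tcp_rot: [0.236, 0.355, 0.9, -0.095]
contact_force: [0.3, -0.3, -0.5]
gripper_width: 57.8
finger_force: 32.2
t 16.52 at [499.2 120.4 317.5] F [ 0.3 -0.3 -0.5] w 57.8 | rows n= 10 [np.float64(-20.9), np.float64(-19.8), np.float64(18.8), np.float64(-0.01), np.float64(-0.04), np.float64(0.02)] total shift [-209.5 -198.4  187.4] turn [-0.1 -0.4  0.2]
path [[506.0, 87.0, 311.0], [525.0, -13.0, 293.0], [545.0, -112.0, 276.0], [564.0, -212.0, 258.0]]
[ 0.28  0.18 -0.96  1.97  0.75  1.11 -0.21]
```

```bash
python3 -m inch '[[[-20.9,-19.8,18.8,0,0,0,0.3],[-20.9,-19.8,18.8,0,0,0,0.3],[-20.9,-19.8,18.8,0,0,0,0.3],[-20.9,-19.8,18.8,0,0,0,0.3],[-20.9,-19.8,18.8,0,0,0,0.3],[-20.9,-19.8,18.8,0,-0.1,0,0.3],[-20.9,-19.8,18.8,0,-0.1,0,0.3],[-20.9,-19.8,18.8,0,-0.1,0,0.3],[-20.9,-19.8,18.8,0,-0.1,0,0.3],[-20.9,-19.8,18.8,0,0,0,0.3]]]' >/dev/null; python3 -m inch '[[[0,0,0,0,0,0,0.3],[0,0,0,0,0,0,0.3],[0,0,0,0,0,0,0.3],[0,0,0,0,0,0,0.3]]]'; python3 -c "
from sim import *
plan(*target('blue',2,1,168),6)"
```

```text
time: 17.68
tool_pos: [564.7, -212.4, 258.6]
tcp_rot: [0.24, 0.355, 0.898, -0.095]
contact_force: [0.0, 0.6, -0.2]
gripper_width: 57.6
finger_force: 32.4
t 17.68 at [ 564.7 -212.4  258.6] F [ 0.   0.6 -0.2] w 57.6 | rows n= 6 [np.float64(6.5), np.float64(-0.0), np.float64(11.2), np.float64(-0.01), np.float64(0.02), np.float64(0.0)] total shift [39.3 -0.1 67.3] turn [-0.   0.1  0. ]
path [[565.0, -212.0, 246.0], [565.0, -212.0, 220.0], [564.0, -212.0, 194.0]]
```

```bash
python3 -m inch '[[[6.5,0,11.2,0,0,0,0.3],[6.5,0,11.2,0,0,0,0.3],[6.5,0,11.2,0,0,0,0.3],[6.5,0,11.2,0,0,0,0.3],[6.5,0,11.2,0,0,0,0.3],[6.5,0,11.2,0,0,0,0.3],[0,0,0,0,0,0,0.3],[0,0,0,0,0,0,0.3],[0,0,0,0,0,0,0.3],[0,0,0,0,0,0,0.3]]]'; python3 -c "
from sim import *
plan(*target('blue',2,1,168),1);plan(*target('blue',2,1,112),11)"
```

```text
time: 18.52
tool_pos: [565.3, -212.5, 182.5]
tcp_rot: [0.241, 0.355, 0.898, -0.096]
contact_force: [-0.9, -0.6, 0.1]
gripper_width: 57.6
finger_force: 32.4
t 18.52 at [ 565.3 -212.5  182.5] F [-0.9 -0.6  0.1] w 57.6 | rows n= 1 [np.float64(1.8), np.float64(-0.4), np.float64(1.0), np.float64(-0.04), np.float64(0.27), np.float64(0.02)] total shift [ 1.8 -0.4  1. ] turn [-0.   0.3  0. ]
path [[564.0, -212.0, 181.0]]
t 18.52 at [ 565.3 -212.5  182.5] F [-0.9 -0.6  0.1] w 57.6 | rows n= 11 [np.float64(2.7), np.float64(-0.0), np.float64(4.5), np.float64(-0.0), np.float64(0.02), np.float64(0.0)] total shift [29.8 -0.3 49.5] turn [-0.   0.3  0. ]
path [[565.0, -213.0, 177.0], [565.0, -212.0, 161.0], [565.0, -212.0, 146.0], [564.0, -212.0, 130.0]]
```

```bash
python3 -m inch '[[[3.5,0,5,0,0.3,0,0.3],[2.7,0,4.5,0,0,0,0.3],[2.7,0,4.5,0,0,0,0.3],[2.7,0,4.5,0,0,0,0.3],[2.7,0,4.5,0,0,0,0.3],[0,0,0,0,0,0,0.3]]]'; python3 -m inch '[[[2.7,0,4.5,0,0,0,0.3],[2.7,0,4.5,0,0,0,0.3],[2.7,0,4.5,0,0,0,0.3],[2.7,0,4.5,0,0,0,0.3],[2.7,0,4.5,0,0,0,0.3],[0,0,0,0,0,0,0.3],[0,0,0,0,0,0,0.3]]]';python3 -c "
from opts import *
plan(*target('blue',2,1,112),3)"
```

```text
time: 19.02
tool_pos: [563.0, -212.0, 152.6]
tcp_rot: [0.237, 0.356, 0.899, -0.095]
contact_force: [0.4, -0.2, -1.1]
gripper_width: 57.7
finger_force: 32.4
time: 19.6
tool_pos: [563.2, -211.7, 127.5]
tcp_rot: [0.237, 0.356, 0.899, -0.095]
contact_force: [0.0, 0.7, -0.6]
gripper_width: 57.4
finger_force: 32.6
t 19.6 at [ 563.2 -211.7  127.5] F [ 0.   0.7 -0.6] w 57.4 | rows n= 3 [np.float64(0.2), np.float64(0.1), np.float64(1.0), np.float64(-0.04), np.float64(-0.05), np.float64(0.01)] total shift [0.5 0.4 3. ] turn [-0.1 -0.2  0. ]
path [[564.0, -212.0, 127.0], [564.0, -212.0, 126.0], [564.0, -212.0, 125.0]]
```

```bash
python3 -m inch '[[[0,0,0,0,0,0,0.9],[0,0,0,0,0,0,0.9],[0,0,0,0,0,0,0.9],[0,0,0,0,0,0,0.9],[-5,0,-8.6,0,0,0,0.9],[-10,0,-17,0,0,0,0.9],[-20,0,-35,0,0,0,0.9],[-12,0,-20,0,0,0,0.5],[0,0,0,0,0,0,0],[0,0,0,0,0,0,0]]]';python3 -c "
from opts import *
Y=pose()[1].as_matrix()[:,1];yw=np.degrees(np.arctan2(Y[1],Y[0]));print(yw)
plan([565.5,-213.2,175],rot(yw),6)
c=cv2.resize(r.camera('scene')[100:250,110:310],(800,600),interpolation=2);cv2.imwrite('pics/p3.png',cv2.convertScaleAbs(c[:,:,::-1],alpha=1.4))"
```

```text
time: 20.43
tool_pos: [564.7, -212.9, 223.1]
tcp_rot: [0.239, 0.356, 0.898, -0.095]
contact_force: [0.2, -0.1, -1.8]
gripper_width: 41.7
finger_force: 0.0
46.7369509853019
t 20.43 at [ 564.7 -212.9  223.1] F [ 0.2 -0.1 -1.8] w 41.7 | rows n= 6 [np.float64(2.3), np.float64(0.1), np.float64(7.8), np.float64(-0.01), np.float64(4.98), np.float64(0.0)] total shift [23.3  0.3 42.1] turn [-0.  29.9  0. ]
path [[566.0, -214.0, 215.0], [567.0, -215.0, 199.0], [567.0, -214.0, 183.0]]
```

View pics/p3.png

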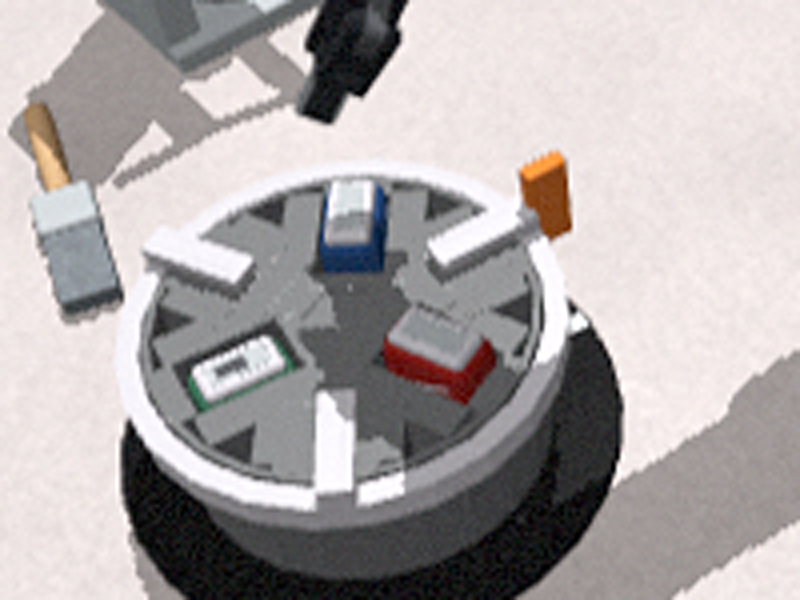

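Both cans now stand in their pockets, each a little proud. Next I press blue.

```bash
python3 -m inch '[[[2.3,0,7.8,0,4.98,0,0],[2.3,0,7.8,0,4.98,0,0],[2.3,0,7.8,0,4.98,0,0],[2.3,0,7.8,0,4.98,0,0],[2.3,0,7.8,0,4.98,0,0],[2.3,0,7.8,0,4.98,0,0],[0,0,0,0,0,0,0],[0,0,0,0,0,0,0],[0,0,0,0,0,0,0],[0,0,0,0,0,0,0]]]';python3 -c "
from opts import *
plan([565.5,-213.2,145],rot(46.7),4)"
```

```text
time: 21.32
tool_pos: [564.0, -211.7, 173.1]
tcp_rot: [-0.002, 0.367, 0.93, -0.001]
contact_force: [-0.9, -0.3, 0.4]
gripper_width: -0.1
finger_force: 0.0
t 21.32 at [ 564.  -211.7  173.1] F [-0.9 -0.3  0.4] w -0.1 | rows n= 4 [np.float64(-0.5), np.float64(-0.0), np.float64(7.0), np.float64(-0.03), np.float64(-0.04), np.float64(0.05)] total shift [-2.2 -0.1 28.1] turn [-0.1 -0.2  0.2]
path [[564.0, -212.0, 166.0], [565.0, -212.0, 159.0], [565.0, -213.0, 152.0], [566.0, -213.0, 145.0]]
```

```bash
g(){ grep -E "tool_pos|contact"; }; python3 -m inch '[[[-0.5,0,9,0,0,0,0],[-0.5,0,9,0,0,0,0],[-0.5,0,9,0,0,0,0],[-0.5,0,3,0,0,0,0],[0,0,0,0,0,0,0]]]'|g
python3 -m inch '[[[0,0,2.5,0,0,0,0],[0,0,2.5,0,0,0,0],[0,0,2.5,0,0,0,0],[0,0,0,0,0,0,0]]]'|g
python3 -m inch '[[[0,0,2.5,0,0,0,0],[0,0,2.5,0,0,0,0],[0,0,2.5,0,0,0,0],[0,0,0,0,0,0,0]]]'|g
python3 -m inch '[[[0,0,2.5,0,0,0,0],[0,0,2.5,0,0,0,0],[0,0,2.5,0,0,0,0],[0,0,0,0,0,0,0]]]'|g
```

```text
tool_pos: [565.1, -214.1, 141.6]
contact_force: [-0.1, -1.0, -0.2]
tool_pos: [565.6, -214.1, 135.1]
contact_force: [0.1, 0.1, 0.4]
tool_pos: [566.1, -214.2, 128.0]
contact_force: [0.5, -0.1, 1.2]
tool_pos: [565.8, -214.1, 120.1]
contact_force: [0.1, -0.8, 1.6]
```

```bash
g(){ grep -E "tool_pos|contact"; }; for i in 1; do python3 -m inch '[[[0,0,1.5,0,0,0,0],[0,0,1.5,0,0,0,0],[0,0,0,0,0,0,0]]]'|g; python3 -m inch '[[[0,0,1.5,0,0,0,0],[0,0,1.5,0,0,0,0],[0,0,0,0,0,0,0]]]'|g; python3 -m inch '[[[0,0,1.5,0,0,0,0],[0,0,0,0,0,0,0]]]'|g; done; python3 -c "
from h import *
c=cv2.resize(r.camera('scene')[100:250,110:310],(800,600),interpolation=2);cv2.imwrite('pics/p4.png',cv2.convertScaleAbs(c[:,:,::-1],alpha=1.4))"
```

```text
tool_pos: [565.8, -214.1, 117.3]
contact_force: [0.6, 1.2, 2.0]
tool_pos: [565.8, -214.1, 114.3]
contact_force: [0.4, 0.2, 2.4]
tool_pos: [565.8, -214.1, 112.8]
contact_force: [0.8, -0.5, 3.1]
```

View pics/p4.png

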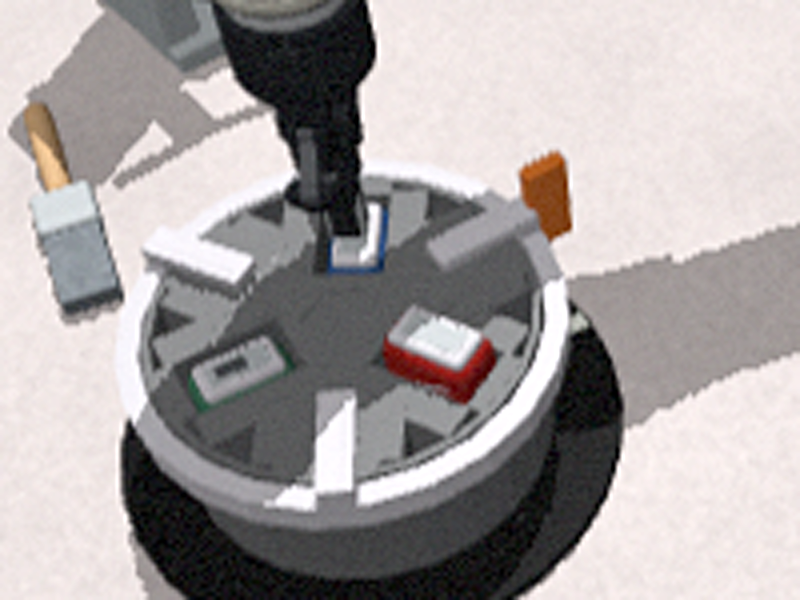

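Blue is sliding down and is nearly flush. I'll press on until the force shows the bottom.

```bash
g(){ grep -E "tool_pos|contact"; }; python3 -m inch '[[[0,0,1.5,0,0,0,0],[0,0,0,0,0,0,0]]]'|g; python3 -m inch '[[[0,0,1.5,0,0,0,0],[0,0,0,0,0,0,0]]]'|g; python3 -m inch '[[[0,0,1.5,0,0,0,0],[0,0,0,0,0,0,0],[0,0,0,0,0,0,0]]]'|g
```

```text
tool_pos: [565.8, -214.1, 111.3]
contact_force: [1.3, -1.0, 2.5]
tool_pos: [566.0, -214.2, 110.2]
contact_force: [1.4, -1.1, 4.1]
tool_pos: [566.4, -214.4, 110.1]
contact_force: [-1.7, -0.1, 14.0]
```

```bash
g(){ grep -E "time|tool_pos|contact"; }; python3 -m inch '[[[0,0,1,0,0,0,0],[0,0,0,0,0,0,0],[0,0,0,0,0,0,0]]]'|g; python3 -m inch '[[[0,0,-8,0,0,0,0],[0,0,-20,0,0,0,0],[0,0,-30,0,0,0,0],[0,0,0,0,0,0,0],[0,0,0,0,0,0,0]]]'|g; python3 -c "
from opts import *
plan([591,-105.4,165],rot(46.7));plan([591,-105.4,165],rot(106.7))"
```

```text
time: 24.28
tool_pos: [566.9, -214.6, 110.1]
contact_force: [-2.8, 0.1, 18.5]
time: 24.7
tool_pos: [566.1, -214.3, 166.3]
contact_force: [0.2, -0.8, -1.0]
t 24.7 at [ 566.1 -214.3  166.3] F [ 0.2 -0.8 -1. ] w 0.0 | rows n= 3 [np.float64(18.8), np.float64(32.1), np.float64(0.4), np.float64(-0.03), np.float64(-0.04), np.float64(0.03)] total shift [56.5 96.4  1.3] turn [-0.1 -0.1  0.1]
path [[574.0, -178.0, 166.0], [583.0, -142.0, 165.0], [591.0, -105.0, 165.0]]
t 24.7 at [ 566.1 -214.3  166.3] F [ 0.2 -0.8 -1. ] w 0.0 | rows n= 9 [np.float64(0.8), np.float64(13.0), np.float64(0.1), np.float64(-0.0), np.float64(-0.02), np.float64(-6.66)] total shift [56.5 96.4  1.3] turn [ -0.   -0.2 -59.9]
path [[574.0, -204.0, 166.0], [592.0, -169.0, 166.0], [596.0, -131.0, 165.0]]
```

```bash
g(){ grep -E "time|tool_pos|contact"; }; python3 -m inch '[[[14.2,24.1,0,0,0,0,0],[14.2,24.1,0,0,0,0,0],[14.2,24.1,0,0,0,0,0],[14.2,24.1,0,0,0,0,0],[0,0,0,0,0,0,0],[0,0,0,0,0,0,0],[0,0,0,0,0,0,0]]]'|g
python3 -m inch '[[[0,0,7,0,0,0,0],[0,0,7,0,0,0,0],[0,0,5,0,0,0,0],[0,0,3,0,0,0,0],[0,0,0,0,0,0,0]]]'|g
python3 -m inch '[[[0,0,2.5,0,0,0,0],[0,0,2.5,0,0,0,0],[0,0,2.5,0,0,0,0],[0,0,0,0,0,0,0]]]'|g
python3 -m inch '[[[0,0,2.5,0,0,0,0],[0,0,2.5,0,0,0,0],[0,0,2.5,0,0,0,0],[0,0,0,0,0,0,0]]]'|g
python3 -m inch '[[[0,0,2.5,0,0,0,0],[0,0,2.5,0,0,0,0],[0,0,2.5,0,0,0,0],[0,0,0,0,0,0,0]]]'|g
```

```text
time: 25.28
tool_pos: [589.6, -105.7, 164.1]
contact_force: [0.6, 0.3, 0.4]
time: 25.7
tool_pos: [589.7, -105.5, 142.3]
contact_force: [0.3, 0.2, 0.3]
time: 26.03
tool_pos: [590.2, -105.1, 135.6]
contact_force: [-1.1, -0.2, -0.0]
time: 26.37
tool_pos: [590.6, -105.0, 128.5]
contact_force: [-0.5, -0.4, 1.7]
time: 26.7
tool_pos: [590.4, -105.0, 120.6]
contact_force: [0.6, -0.3, 1.0]
```

```bash
g(){ grep -E "time|tool_pos|contact"; }; python3 -m inch '[[[0,0,2,0,0,0,0],[0,0,2,0,0,0,0],[0,0,2,0,0,0,0],[0,0,0,0,0,0,0]]]'|g
python3 -m inch '[[[0,0,1.5,0,0,0,0],[0,0,1.5,0,0,0,0],[0,0,0,0,0,0,0]]]'|g
python3 -m inch '[[[0,0,1.5,0,0,0,0],[0,0,0,0,0,0,0],[0,0,0,0,0,0,0]]]'|g
python3 -m inch '[[[0,0,1,0,0,0,0],[0,0,0,0,0,0,0],[0,0,0,0,0,0,0]]]'|g
```

```text
time: 27.03
tool_pos: [590.2, -105.0, 114.6]
contact_force: [0.0, -0.3, 2.6]
time: 27.28
tool_pos: [590.3, -105.0, 111.8]
contact_force: [0.8, -0.1, 2.3]
time: 27.53
tool_pos: [590.2, -105.0, 110.4]
contact_force: [1.7, -0.1, 1.7]
time: 27.78
tool_pos: [590.8, -104.9, 110.2]
contact_force: [0.4, -1.0, 7.0]
```

```bash
g(){ grep -E "time|tool_pos|contact"; }; 
python3 -m inch '[[[0,0,1,0,0,0,0],[0,0,0,0,0,0,0],[0,0,0,0,0,0,0]]]'|g
python3 -m inch '[[[0,0,1,0,0,0,0],[0,0,0,0,0,0,0],[0,0,0,0,0,0,0]]]'|g
python3 -m inch '[[[0,0,-8,0,0,0,0],[0,0,-20,0,0,0,0],[0,0,-30,0,0,0,0],[0,0,-10,0,0,0,0],[0,0,0,0,0,0,0],[0,0,0,0,0,0,0]]]'|g
python3 -c "
from opts import *
for n,a in(('top',(100,250,295,445)),):
    c=cv2.resize(r.camera('scene')[110:245,115:295],(800,600),interpolation=2);cv2.imwrite('pics/p5.png',cv2.convertScaleAbs(c[:,:,::-1],alpha=1.4))
b=D[2]+np.pi
for q in(.05,.1,.5,.98): print(q,(np.array(D[:2])+140*np.array([np.cos(b+q),np.sin(b+q)])).round(1),np.degrees(b+q).round(1))"
```

```text
time: 28.03
tool_pos: [591.1, -104.9, 110.1]
contact_force: [-1.1, 0.1, 13.1]
time: 28.28
tool_pos: [591.8, -104.7, 110.2]
contact_force: [-3.3, -0.1, 18.0]
time: 28.78
tool_pos: [590.1, -105.4, 175.0]
contact_force: [-0.1, -0.2, -0.2]
0.05 [ 471.7 -141.4] 169.6
0.1 [ 470.6 -148.3] 172.4
0.5 [ 474.4 -203.8] 195.4
0.98 [ 506.8 -261.9] 222.9
```

View pics/p5.png

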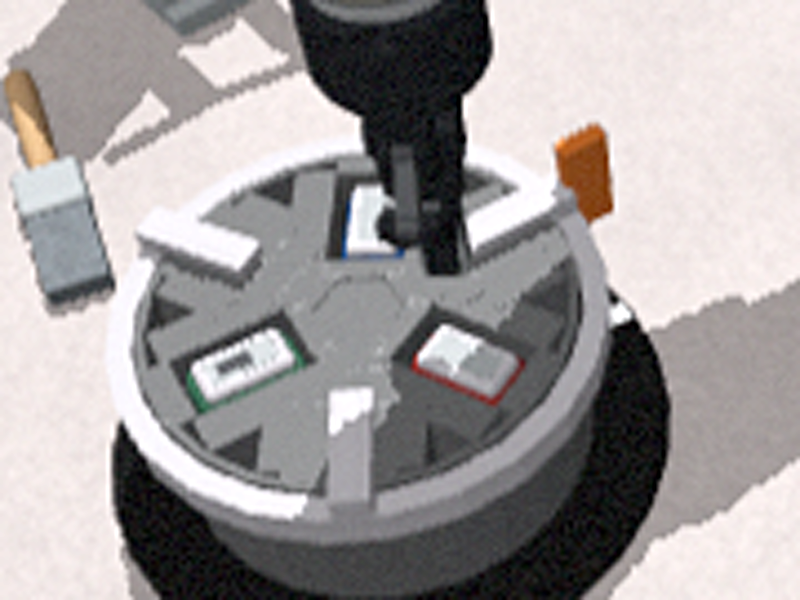

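Both cans are now flush with the rim (red at (465,360), blue at (370,220) in the crop), and the lug is still near the white mark. Next is the ring. I'll check reach for gripping the lug along its arc.

```bash
cat > lug.py <<'E'
from sim import *
def lug(q,z,rad=142):
    b=D[2]+np.pi+q; return np.r_[D[0]+rad*np.cos(b),D[1]+rad*np.sin(b),z],rot(np.degrees(b)-90)
E
python3 -c "
from lug import *
p,Rm,s=pose();q=s['qpos'];print(q.round(2))
for qq,z in((.102,190),(.102,115),(.3,115),(.5,115),(.75,115),(.97,115),(.97,200)):
    P,Rt=lug(qq,z);q,b=path(q,p,Rm,P,Rt,8);print(qq,z,P.round(1),b.round(2),q);p,Rm=P,Rt
plan(*lug(.102,190))"
```

```text
[ 0.69  0.59 -0.78  1.74  0.48  1.02  0.55]
0.102 190 [ 468.6 -148.3  190. ] 0.23 [ 1.08  0.47 -1.03  1.97  0.49  0.97  1.24]
0.102 115 [ 468.6 -148.3  115. ] 0.05 [ 0.98  0.57 -0.93  2.03  0.62  0.84  1.14]
0.3 115 [ 467.7 -176.3  115. ] 0.08 [ 1.06  0.61 -0.97  2.01  0.66  0.87  1.36]
0.5 115 [ 472.5 -204.3  115. ] 0.08 [ 1.12  0.65 -1.01  1.98  0.71  0.91  1.58]
0.75 115 [ 486. -237.  115.] 0.1 [ 1.16  0.72 -1.04  1.91  0.76  0.97  1.85]
0.97 115 [ 504.3 -262.2  115. ] 0.08 [ 1.18  0.78 -1.07  1.85  0.8   1.02  2.08]
0.97 200 [ 504.3 -262.2  200. ] 0.05 [ 1.25  0.69 -1.17  1.79  0.7   1.15  2.16]
t 28.83 at [ 589.6 -105.4  174.2] F [ 1.1  0.4 -1.2] w 0.1 | rows n= 6 [np.float64(14.6), np.float64(-16.1), np.float64(-2.6), np.float64(-0.01), np.float64(-0.06), np.float64(-5.96)] total shift [  58.8 -114.2  -15.1] turn [ -0.1  -0.3 -35.8]
path [[568.0, -107.0, 177.0], [526.0, -117.0, 182.0], [487.0, -136.0, 187.0]]
```

```bash
g(){ grep -E "time|tool_pos|contact|width"; }; 
python3 -m inch '[[[14.6,-16.1,-3,0,0,-5.96,0],[14.6,-16.1,-3,0,0,-5.96,0],[14.6,-16.1,-3,0,0,-5.96,0.3],[14.6,-16.1,-2.5,0,0,-5.96,0.6],[14.6,-16.1,-2,0,0,-5.96,0.6],[14.6,-16.1,-2,0,0,-5.96,0.6],[0,0,0,0,0,0,0.6],[0,0,0,0,0,0,0.6],[0,0,0,0,0,0,0.6],[0,0,0,0,0,0,0.6]]]'|g
python3 -c "
from lug import *
plan(*lug(.102,116),5)"
```

```text
time: 29.67
tool_pos: [470.1, -147.1, 191.0]
contact_force: [-0.1, 0.5, 0.2]
gripper_width: 51.0
t 29.67 at [ 470.1 -147.1  191. ] F [-0.1  0.5  0.2] w 51.0 | rows n= 5 [np.float64(0.2), np.float64(-0.3), np.float64(15.0), np.float64(0.02), np.float64(-0.05), np.float64(0.0)] total shift [ 1.1 -1.5 75. ] turn [ 0.1 -0.2  0. ]
path [[470.0, -147.0, 176.0], [469.0, -148.0, 161.0], [469.0, -148.0, 146.0], [469.0, -148.0, 131.0], [469.0, -148.0, 116.0]]
```

```bash
g(){ grep -E "time|tool_pos|contact|width|finger"; }; 
python3 -m inch '[[[0.2,0,15,0,0,0,0.6],[0.2,0,15,0,0,0,0.6],[0.2,0,15,0,0,0,0.6],[0.2,0,15,0,0,0,0.6],[0.2,0,13,0,0,0,0.6],[0,0,0,0,0,0,0.6],[0,0,0,0,0,0,0.6]]]'|g
python3 -m inch '[[[0,0,0,0,0,0,0.1],[0,0,0,0,0,0,0],[0,0,0,0,0,0,0],[0,0,0,0,0,0,0],[0,0,0,0,0,0,0],[0,0,0,0,0,0,0]]]' 25|g
python3 -c "
from lug import *
p,Rm,s=pose();d=p[:2]-D[:2];print('q',(np.arctan2(d[1],d[0])-D[2]-np.pi+np.pi)%(2*np.pi)-np.pi,np.hypot(*d))
plan(*lug(.5,116),8);plan(*lug(.975,116),16)"
```

```text
time: 30.25
tool_pos: [468.5, -146.8, 118.0]
contact_force: [0.1, -0.7, 0.7]
gripper_width: 51.2
finger_force: 0.0
time: 30.75
tool_pos: [468.9, -147.9, 119.3]
contact_force: [-1.2, 0.3, 6.4]
gripper_width: 11.6
finger_force: 25.9
q 0.09922564706113324 141.75574768521795
t 30.75 at [ 468.9 -147.9  119.3] F [-1.2  0.3  6.4] w 11.6 | rows n= 8 [np.float64(-0.1), np.float64(-7.1), np.float64(0.4), np.float64(0.01), np.float64(-0.02), np.float64(-2.86)] total shift [-10.9 -55.4   3.2] turn [  0.   -0.2 -22.9]
path [[468.0, -155.0, 119.0], [468.0, -169.0, 118.0], [468.0, -183.0, 117.0], [471.0, -197.0, 116.0]]
t 30.75 at [ 468.9 -147.9  119.3] F [-1.2  0.3  6.4] w 11.6 | rows n= 16 [np.float64(-0.2), np.float64(-7.8), np.float64(0.2), np.float64(0.01), np.float64(-0.01), np.float64(-3.13)] total shift [ -50.6 -109.2    3.1] turn [  0.1  -0.1 -50.1]
path [[468.0, -156.0, 119.0], [470.0, -194.0, 118.0], [483.0, -231.0, 117.0], [505.0, -263.0, 116.0]]
```

Lug gripped (11.6 mm). Turning in two halves.

```bash
g(){ grep -E "time|tool_pos|contact|width"; }; 
python3 -m inch '[[[-0.1,-7.1,0,0,0,-2.86,0],[-0.1,-7.1,0,0,0,-2.86,0],[-0.1,-7.1,0,0,0,-2.86,0],[-0.1,-7.1,0,0,0,-2.86,0],[-0.1,-7.1,0,0,0,-2.86,0],[-0.1,-7.1,0,0,0,-2.86,0],[-0.1,-7.1,0,0,0,-2.86,0],[-0.1,-7.1,0,0,0,-2.86,0],[0,0,0,0,0,0,0],[0,0,0,0,0,0,0]]]'|g
python3 -c "
from lug import *
p,Rm,s=pose();d=p[:2]-D[:2];print('q',(np.arctan2(d[1],d[0])-D[2])%(2*np.pi)-np.pi,np.hypot(*d))
plan(*lug(.97,119),9)"
```

```text
time: 31.58
tool_pos: [472.6, -205.2, 119.3]
contact_force: [-0.5, -0.9, 5.7]
gripper_width: 11.7
q 0.5064597447564676 142.1639531309431
t 31.58 at [ 472.6 -205.2  119.3] F [-0.5 -0.9  5.7] w 11.7 | rows n= 9 [np.float64(-0.2), np.float64(-7.3), np.float64(0.0), np.float64(0.0), np.float64(-0.01), np.float64(-2.99)] total shift [-15.5 -63.4   0.2] turn [  0.   -0.1 -26.9]
path [[475.0, -212.0, 119.0], [483.0, -232.0, 119.0], [495.0, -251.0, 119.0]]
```

```bash
g(){ grep -E "time|tool_pos|contact|width"; }; 
python3 -m inch '[[[-0.2,-7.3,0,0,0,-2.99,0],[-0.2,-7.3,0,0,0,-2.99,0],[-0.2,-7.3,0,0,0,-2.99,0],[-0.2,-7.3,0,0,0,-2.99,0],[-0.2,-7.3,0,0,0,-2.99,0],[-0.2,-7.3,0,0,0,-2.99,0],[-0.2,-7.3,0,0,0,-2.99,0],[-0.2,-7.3,0,0,0,-2.99,0],[0,0,0,0,0,0,0],[0,0,0,0,0,0,0]]]'|g
python3 -m inch '[[[-0.2,-7.3,0,0,0,-2.99,0],[0,-1,0,0,0,-0.4,0],[0,0,0,0,0,0,0],[0,0,0,0,0,0,0]]]'|g
python3 -c "
from lug import *
p,Rm,s=pose();d=p[:2]-D[:2];print('q',(np.arctan2(d[1],d[0])-D[2])%(2*np.pi)-np.pi,np.hypot(*d))
print('F tool',Rm.inv().apply(s['contact_force']).round(1))"
```

```text
time: 32.42
tool_pos: [499.4, -257.4, 119.3]
contact_force: [0.2, -2.1, 6.4]
gripper_width: 11.4
time: 32.75
tool_pos: [504.8, -263.7, 119.3]
contact_force: [-0.1, -3.1, 5.3]
gripper_width: 11.8
q 0.9796314476657821 142.66152622402905
F tool [ 2.2 -2.2 -5.3]
```

```bash
cat > q.py <<'E'
from lug import *
p,Rm,s=log();d=p[:2]-D[:2];print('q',((np.arctan2(d[1],d[0])-D[2])%(2*np.pi)-np.pi).round(4),np.hypot(*d).round(1),'F tool',Rm.inv().apply(s['contact_force']).round(1),'M',s['moment'].round(2),s['time'])
E
python3 -m inch '[[[0,-1.5,0,0,0,-0.6,0],[0,0,0,0,0,0,0],[0,0,0,0,0,0,0]]]' >/dev/null; python3 q.py
python3 -m inch '[[[0,-1.5,0,0,0,-0.6,0],[0,0,0,0,0,0,0],[0,0,0,0,0,0,0]]]' >/dev/null; python3 q.py
```

```text
q 0.9858 142.7 F tool [ 2.  -0.6 -7. ] M [-0.41  0.29 -0.22] 33.0
q 0.9861 142.7 F tool [  3.5   3.5 -10.4] M [ 0.07  0.96 -0.42] 33.25
```

```bash
python3 -m inch '[[[0,-1.5,0,0,0,0,0],[0,0,0,0,0,0,0],[0,0,0,0,0,0,0]]]' >/dev/null; python3 q.py
python3 -m inch '[[[0,0,0,0,0,0,0.25],[0,0,0,0,0,0,0.5],[0,0,0,0,0,0,0.5],[0,0,0,0,0,0,0.5],[0,0,-5,0,0,0,0.5],[0,0,-20,0,0,0,0.5],[0,0,-30,0,0,0,0.5],[0,0,-30,0,0,0,0.5],[0,0,-30,0,0,0,0.5],[0,0,0,0,0,0,0.5]]]'
```

```text
q 0.9863 142.7 F tool [  5.1   9.1 -13.9] M [ 0.51  1.63 -0.51] 33.5
time: 34.33
tool_pos: [510.7, -265.2, 239.2]
tcp_rot: [0.002, -0.374, 0.927, -0.002]
contact_force: [0.5, 0.8, 1.6]
gripper_width: 42.6
finger_force: 0.0
```

```bash
python3 -m inch '[[[0,0,-30,0,0,0,0.5],[0,0,-30,0,0,0,0.5],[0,0,-30,0,0,0,0.5],[0,0,0,0,0,0,0.5],[0,0,0,0,0,0,0.5]]]' | head -2
cat > chk.py <<'E'
from lug import *
for n in("scene","top"):
    im=r.camera(n);m=masks(np.ascontiguousarray(im))["orange"].astype(np.uint8);k,l,st,ce=cv2.connectedComponentsWithStats(m)
    for j in range(1,k):
        if st[j,4]>12: print(n,st[j],ce[j].round(1))
    for q in(.9,.98): print(q,proj(n,[lug(q,z,140)[0] for z in(148,118)]).round(1).tolist())
E
python3 chk.py
```

```text
time: 34.75
tool_pos: [508.5, -265.3, 324.6]
scene [199 121   6   8  35] [201.3 124.7]
0.9 [[205.9, 123.9], [207.9, 133.1]]
0.98 [[201.3, 123.7], [203.4, 133.0]]
top [418 211  11  10  49] [423.1 215.6]
0.9 [[419.9, 219.3], [415.2, 220.1]]
0.98 [[423.8, 215.7], [419.0, 216.7]]
```

```bash
python3 -c "
from bench import r
print(r.hand_in())"
```

```text
the job is handed in; nothing more can be done
None
```

I handed the job in at about 35 s: red and blue stand flush in pockets 1 and 2, both pressed until their catches bottomed out (about 18 N). The lock ring is turned to its stop past the red mark (about 0.98 rad), and neither the green can nor the bottle was touched.

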